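# Load lacquered rosettes, slide the tray into the UV bay and switch the lamp on

### The job

Set the freshly lacquered rosettes, carved face up, one each in the pockets of the plywood tray; then slide the loaded tray flat along the bench, between the two glued corners that are setting in their clamps and without the tray or the arm touching them, squarely into the lamp bay and home against its stop. Then take the hooked rod from its rest, reach over the amber screen with it and throw the lamp's toggle fully to on (keep the gripper off the toggle), and lay the rod back on its rest as it was. Leave the pliers, the tape and the wax tin where they are.

Things in the scene. Friction and masses are not known exactly. Their poses are not given: they have to be found in the camera images.
- tray: the tray: a plain plywood board, 100 mm (its x) by 180 mm (its y), 20 mm thick, 0.4 kg, with four round pockets in a row along its y. Origin: centre of its underside; x and y along its sides, z up. It slides on the bench (friction about 0.6) and must not leave it. (Beyond the left edge of the bench, past y = 0.47 m, long mouldings lean, up to 0.42 m high: keep the arm clear)
- pocket_0 (a point): middle of the floor of tray pocket 0, 14 mm above the tray's underside, at -64.5 mm along the tray's y; each pocket is 38 mm in diameter and 6 mm deep
- pocket_1 (a point): middle of the floor of tray pocket 1, 14 mm above the tray's underside, at -21.5 mm along the tray's y; each pocket is 38 mm in diameter and 6 mm deep
- pocket_2 (a point): middle of the floor of tray pocket 2, 14 mm above the tray's underside, at 21.5 mm along the tray's y; each pocket is 38 mm in diameter and 6 mm deep
- pocket_3 (a point): middle of the floor of tray pocket 3, 14 mm above the tray's underside, at 64.5 mm along the tray's y; each pocket is 38 mm in diameter and 6 mm deep
- rosette_0: a turned wooden rosette, a round ornament 34 mm in diameter and 20 mm high, about 30 g, lying on the bench with its carved face up (three or four rosettes are present; None from the start means absent). The side is straight and plain up to 13.5 mm, above it the carved rings. Origin: centre of its flat back, z out of the carved face
- rosette_1: a turned wooden rosette, a round ornament 34 mm in diameter and 20 mm high, about 30 g, lying on the bench with its carved face up (three or four rosettes are present; None from the start means absent). The side is straight and plain up to 13.5 mm, above it the carved rings. Origin: centre of its flat back, z out of the carved face
- rosette_2: a turned wooden rosette, a round ornament 34 mm in diameter and 20 mm high, about 30 g, lying on the bench with its carved face up (three or four rosettes are present; None from the start means absent). The side is straight and plain up to 13.5 mm, above it the carved rings. Origin: centre of its flat back, z out of the carved face
- rosette_3: a turned wooden rosette, a round ornament 34 mm in diameter and 20 mm high, about 30 g, lying on the bench with its carved face up (three or four rosettes are present; None from the start means absent). The side is straight and plain up to 13.5 mm, above it the carved rings. Origin: centre of its flat back, z out of the carved face
- bay (a point): the tray's place in the lamp bay of the UV curing station: where the tray's origin must lie, on the bench, when it is home; the axes of tray and point then agree (either way round). The tray enters along this point's -y, from the robot's left
- station: the UV curing station, fixed; same origin and axes as bay (x away from the robot). A stop rail, 22 mm high, crosses the bay at y = -91 mm; either side a guide 16 mm high reaches from y = -25 to -85 mm, inner faces at x = -56 and +56 mm, splayed outward at the mouth (out to 75 mm); left of that the bay is open. The lamp stands beyond x = +120 mm, 0.21 m high, at y -160 to -10 mm
- toggle (a joint): the toggle switch of the lamp, on the front panel of the driver box: rad; 0 = off, the lever points at the robot and to the robot's right; 0.9 = fully on, the lever points at the robot and to its left, against its end stop. A light lever on an upright pivot: it swings level, needs about 0.5 N at its end and stays where it is left
- toggle_tip (a point): the middle of the ball (10 mm) at the free end of the toggle lever, 38 mm from the pivot; moves with it
- toggle_pivot (a point): pivot of the toggle, 50 mm above the bench, at x = +161, y = +70 mm of the bay point, 4 mm before the face of the driver box (84 mm wide, 92 mm high). An amber screen, upright, 92 mm wide (along the bay's y), 5 mm thick, 90 mm high, stands 46 to 51 mm nearer the robot than the pivot, centred on it; the lever is reached only between the two, from above
- hook_rod: the hooked rod, 0.16 kg, level on its rest. Origin: middle of its wooden handle (80 mm along x, 14 mm wide, 22 mm high), on the rod's axis, near its centre of mass; x along the rod to the bend, z up. Steel rod, 7 mm diameter; bend at x = +150 mm, whence the leg hangs straight down to 95 mm below the axis; a brass ball (24 mm) ends the rod at x = -94 mm
- rod_tip (a point): the lower end of the leg of the hooked rod
- rest: the fixed rest of the hooked rod: a board 150 x 60 mm with two upright forks with V notches at x = -60 and +60 mm, 16 mm wide (28 mm over the V), which carry the rod either side of its handle, V rims 139 mm high. Origin: centre of its underside; x along the rod, towards its leg
- rest_seat (a point): where the origin of the rod lies when it sits in the notches, 125 mm above the bench
- corner_near: fixed: a glued frame corner in a corner clamp, setting; the one nearer the robot. 75 mm (its x) by 110 mm (its y), 46 mm high. Origin: centre of its underside
- corner_far: fixed: the same kind of glued corner in a clamp, the one farther from the robot. 75 mm (its x) by 110 mm (its y), 46 mm high. Origin: centre of its underside
- pliers: bystander: pliers with red handles, lying, 52 x 166 x 13 mm; origin under its middle
- tape_masking: bystander: roll of masking tape, 54 mm in diameter, 18 mm high; origin under its middle
- wax_tin: bystander: round brown wax tin, 77 mm in diameter, 32 mm high; origin under its middle

How it is judged:
On the way, in this order (a step that is already met when the one before it is completed fails the run):
1. every rosette sits in a pocket of the tray, carved face up ((horizontal distance between rosette_0 and pocket_0 below 0.005 m or horizontal distance between rosette_0 and pocket_1 below 0.005 m or horizontal distance between rosette_0 and pocket_2 below 0.005 m or horizontal distance between rosette_0 and pocket_3 below 0.005 m) and z of rosette_0 in the frame of tray between 0.011 and 0.0165 m and angle between each of rosette_0, rosette_1, rosette_2, rosette_3's own z axis and vertical below 0.12 rad and (horizontal distance between rosette_1 and pocket_0 below 0.005 m or horizontal distance between rosette_1 and pocket_1 below 0.005 m or horizontal distance between rosette_1 and pocket_2 below 0.005 m or horizontal distance between rosette_1 and pocket_3 below 0.005 m) and z of rosette_1 in the frame of tray between 0.011 and 0.0165 m and (horizontal distance between rosette_2 and pocket_0 below 0.005 m or horizontal distance between rosette_2 and pocket_1 below 0.005 m or horizontal distance between rosette_2 and pocket_2 below 0.005 m or horizontal distance between rosette_2 and pocket_3 below 0.005 m) and z of rosette_2 in the frame of tray between 0.011 and 0.0165 m and (horizontal distance between rosette_3 and pocket_0 below 0.005 m or horizontal distance between rosette_3 and pocket_1 below 0.005 m or horizontal distance between rosette_3 and pocket_2 below 0.005 m or horizontal distance between rosette_3 and pocket_3 below 0.005 m) and z of rosette_3 in the frame of tray between 0.011 and 0.0165 m), for 0.2 s.
2. the loaded tray is home in the lamp bay, square against the stop (all of step 1 and y of tray in the frame of bay between -0.006 and 0.006 m and x of tray in the frame of bay between -0.01 and 0.01 m and angle between the y axis of tray and the y axis of bay, either way round below 0.06 rad), for 0.2 s.
3. the toggle is thrown to on (value of joint toggle above 0.75 rad), for 0.2 s.
At the end, for the whole second after the job is handed in: Each rosette present sits flat, carved face up, within 5 mm of a pocket's centre; tray home in the bay (6 mm along, 10 mm across, 0.06 rad); toggle at 0.75 rad or more; rod in both notches of its rest (12 mm), leg hanging at the same end; all at rest (all of step 2 and value of joint toggle above 0.75 rad and distance between hook_rod and rest_seat below 0.012 m and angle between hook_rod's own z axis and vertical below 0.2 rad and angle between the x axis of hook_rod and the x axis of rest, either way round below 0.12 rad and x of rod_tip in the frame of rest above 0.1 m and linear speed of each of rosette_0, rosette_1, rosette_2, rosette_3, tray, hook_rod below 0.02 m/s); the robot touches nothing.
It fails at once if the tray, the arm or the fingers touch the near glued corner (contact force between any of tray, the arm, the fingers and corner_near above 0.3 N).
It fails at once if the tray, the arm or the fingers touch the far glued corner (contact force between any of tray, the arm, the fingers and corner_far above 0.3 N).
It fails at once if the tray is lifted off the bench or tipped (height (world z) of tray above 0.012 m or angle between tray's own z axis and vertical above 0.12 rad).
It fails at once if the toggle is worked with the gripper instead of the rod (contact force between any of the fingers, the arm and toggle above 0.3 N).
It fails at once if the pliers, the tape or the wax tin are shifted more than 3 cm (distance of any of pliers, tape_masking, wax_tin from where it was at the start of the episode above 0.03 m).
Of rosette_0, rosette_1, rosette_2, rosette_3 only 3 to 4 are there at a start; the rules pass over those that are not, and their reading is None.
At some moment in a run one of rosette_0, rosette_1, rosette_2, rosette_3 may be knocked a few centimetres aside while the robot is not near it.
It also fails if it takes over 208 s, if anything falls off the work surface, if the arm or the gripper's body presses on something with over 40 N, if the wrist force passes 120 N, or if a joint passes its speed limit or range.

### The arm

A 6-joint arm with a two-finger parallel gripper is mounted at the origin on a cart in front of the work surface, level with it; the furniture and walls round the work are solid. World frame = base frame: x ahead of the robot, y to its left, z up, the work surface at z = 0. Lengths are in m, angles in rad, forces in N, time in s.
With the tool pointing down it reaches from about 0.35 to 0.775 m from the base axis. Payload 5.5 kg.
Tool frame: the origin (TCP) lies between the finger pads; the fingertips stand 19 mm ahead of it and the grasp point (between the pads) is the TCP; z points along the fingers, x is the direction in which the jaws open and shut, and the axes are right-handed (so a half turn about z gives the same grasp; the last joint's range is limited). The gripper opens to 85 mm and grips with 20 to 120 N. Pads are 22 mm wide; open, the fingers measure 114 mm over their backs; the gripper's body (76 mm by 85 mm) begins 54 mm behind the grasp point. The pads swing forward as they close: fully open they stand 13 mm farther back than shut.
Start: joints at [0.967, 0.313, 0.046, 1.304, 0, 1.431], TCP at [0.257, 0.514, 0.25] pointing down, gripper open.
Joint ranges: [-2.76, 2.76], [-0.86, 1.69], [-1.03, 1.26], [-2.2, 2.34], [-1.47, 1.5], [-3.14, 3.14]. Speed limits (rad/s): [2.57, 2.57, 3.14, 3.14, 3.14, 3.14].

### API

Orientations are given as a unit quaternion [w, x, y, z].
In Python, from workcell import env gives the robot as it stands. The module is installed in compiled form; this text tells all that it offers.
- The arm moves only by the tool carry_out, never from a script. Its argument "steps" is a list of rows, each a list of 7 numbers: the gripper command: -1 is shut, 1 is fully open, values between are in proportion, then the shift along the tool's x, y, z in m, then the turn, a rotation vector about the tool's x, y, z in rad. A call has 1 to 20 rows; each row shifts and turns the commanded pose from where the row before left it, along the tool's axes as they then stand; what a row does not reach is not made up. A row lasts 1/8 s, in which the tool goes at most 62.5 mm and 10.7 degrees, less where a joint would pass 70% of its speed; a pose out of reach is approached as far as the arm can. A call with a gripper value outside its range is refused whole. The fingers move at their own pace and stop on an object; "grip_force" is the grip in N (left out, the last holds). Time passes only in rows, so rows that do not move let the fingers close. It gives the time, the measured TCP pose, the force and the opening at its end, in the units of the state.
- env.get_state(): the state, without advancing time (a new reading comes with each control period).
- env.read_camera(name): name is "scene" or "top"; returns a dict with "color" (400x640x3 uint8, red, green, blue), "K" (3x3 intrinsics, pixels), "R" (3x3) and "t" (3): a world point X has camera coordinates R X + t. Camera axes: x right, y down, z forward; pixel columns grow to the right and rows downward; lengths in m; the calibration is good to about 2 mm. A picture is of the moment at which its call begins. There is no depth.
- env.hand_in(): hands the job in, once; it reports no verdict.
The state is a dict: "clock": time; "joint_pos": joint angles; "qvel": joint speeds; "tau": joint torques, N m; "tcp_pos": TCP position; "orientation": TCP orientation; "wrist_force": force on the tool from outside, world axes, zero at the start; "ft_torque": the same for the moment, N m; "finger_gap": finger opening in m.
Only numpy, scipy, OpenCV 4.12 (cv2) and the standard library are available. Lean on these libraries where they do the work, as an engineer would, in place of code of your own. Each camera call takes 0.05 s, during which the arm holds its last target. There are 200 camera calls.

## Working session

There is one attempt and no reset: what is moved stays moved. The work goes in short steps, Python scripts to look and compute and a tool call to move; the robot and the scene stay as the last step left them, time stands still between calls to the robot, and variables do not carry over. Pictures are saved under pics/ and viewed, about 12 in all and at most 16, crops included, and the job is handed in when it is done.

Besides the shell and the picture viewer there is one more tool, called after "Call:" as name(argument=value, ...) on one line, values as JSON. carry_out: Moves the arm, as the interface text tells. Its arguments: {"type":"object","properties":{"steps":{"type":"array","items":{"type":"array","items":{"type":"number"}}},"grip_force":{"type":"number"}},"required":["steps"]}

```bash
mkdir -p pics
cat > h.py <<'E'
import numpy as np, cv2
from workcell import env
def cam(n):
    d=env.read_camera(n); return d
def save(d,f): cv2.imwrite('pics/'+f,d['color'][:,:,::-1])
def ray(d,u,v,z):
    K,R,t=map(np.array,(d['K'],d['R'],d['t']))
    r=R.T@np.linalg.inv(K)@np.array([u,v,1.]); c=-R.T@t
    return c+r*(z-c[2])/r[2]
def proj(d,X):
    p=np.array(d['K'])@(np.array(d['R'])@np.array(X)+np.array(d['t'])); return p[:2]/p[2]
E
python3 - <<'E'
from h import *
for n in('top','scene'):
    d=cam(n); save(d,n+'0.png'); print(n,np.round(d['K'],1).tolist(),np.round(-np.array(d['R']).T@d['t'],3))
    np.savez(n+'0.npz',**d)
print(env.get_state())
E
```

```text
top [[370.1, 0.0, 316.8], [0.0, 370.1, 201.7], [0.0, 0.0, 1.0]] [ 0.416 -0.085  1.089]
scene [[473.5, 0.0, 321.2], [0.0, 473.5, 196.4], [0.0, 0.0, 1.0]] [-0.246 -0.612  0.979]
{'clock': 0.1, 'joint_pos': array([9.67383237e-01, 3.13960682e-01, 4.50865810e-02, 1.30355819e+00,
       4.19186295e-06, 1.43120408e+00]), 'qvel': array([ 6.08369139e-04, -2.17057501e-03,  3.32760199e-03, -3.22803726e-05,
       -4.68159191e-04, -6.38868852e-04]), 'tau': array([ 1.79388564e-03, -4.81726849e+01,  2.99242920e+01,  1.27996341e-02,
       -1.72353307e-04,  6.41851841e-06]), 'tcp_pos': array([0.25700615, 0.5139093 , 0.2494754 ]), 'orientation': array([ 3.27055745e-04,  8.50696059e-01,  5.25657251e-01, -7.49754446e-04]), 'wrist_force': array([-0.481153  , -0.64590398,  1.05915388]), 'ft_torque': array([-0.02497872,  0.00788051, -0.0149908 ]), 'finger_gap': 0.08551262617922821}
```

View pics/top0.png

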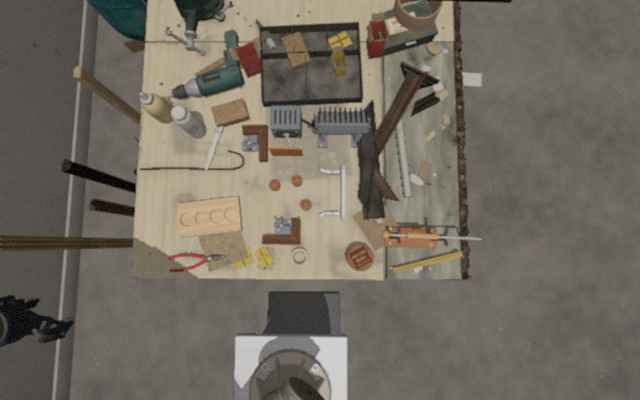

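View pics/scene0.png

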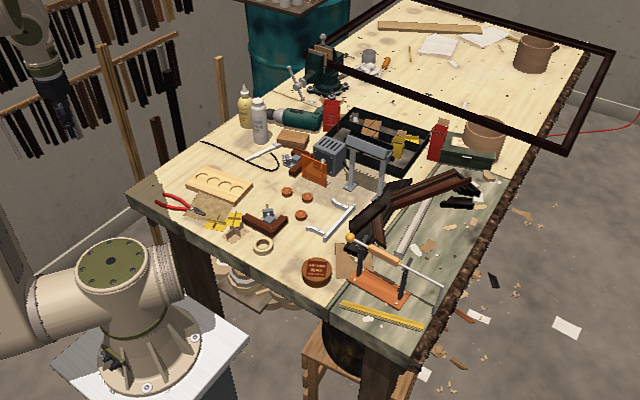

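The top view shows three rosettes near (275,185), (297,181) and (306,205). The tray is at (210,215), the corners at (255,142) and (282,231), the bay rail at (343,192), and the rod on its rest at (410,237) with its leg end to the right. I'll zoom in next.

Run:
```python
import cv2
a=cv2.imread('pics/top0.png')[95:285,130:360]; cv2.imwrite('pics/topc.png',cv2.resize(a,None,fx=3.4,fy=3.1,interpolation=cv2.INTER_CUBIC)[:600])
a=cv2.imread('pics/scene0.png')[120:340,180:460]; cv2.imwrite('pics/scec.png',cv2.resize(a,None,fx=2.7,fy=2.7,interpolation=cv2.INTER_CUBIC))
```

```text
(no output)
```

View pics/topc.png

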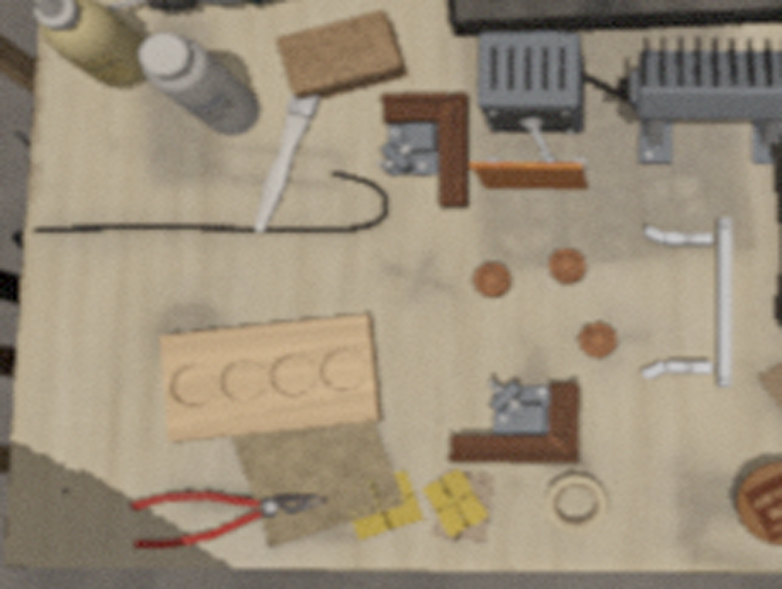

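View pics/scec.png

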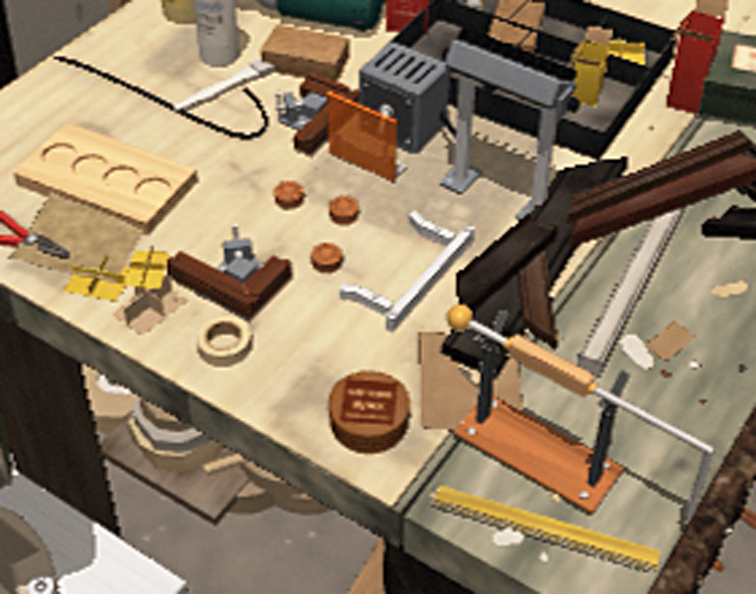

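The crops confirm three rosettes and an empty tray. Crop corners of the tray are (161,335), (370,313), (380,418) and (172,440), and the stop rail is at X≈724. Now I'll measure these by mask.

```bash
cat > meas.py <<'E'
from h import *
d=dict(np.load('top0.npz')); s=dict(np.load('scene0.npz'))
hsv=cv2.cvtColor(d['color'],cv2.COLOR_RGB2HSV); hs=cv2.cvtColor(s['color'],cv2.COLOR_RGB2HSV)
F=lambda X,Y:(130+X/3.4,95+Y/3.1)
def blob(h,box,cond,mn):
    u0,u1,v0,v1=box; m=cond(h[v0:v1,u0:u1].astype(int)).astype(np.uint8)
    n,l,st,c=cv2.connectedComponentsWithStats(m)
    return [(c[i]+[u0,v0],st[i,4],(l==i).astype(np.uint8)) for i in range(1,n) if st[i,4]>=mn]
print('rosettes top/scene')
ro=lambda a:(a[...,0]<14)&(a[...,1]>110)
for c,n,_ in blob(hsv,(262,318,170,212),ro,20): print('T',c,n,np.round(ray(d,*c,.014),4))
for c,n,_ in blob(hs,(275,322,180,225),ro,20): print('S',c,n,np.round(ray(s,*c,.012),4))
g=cv2.cvtColor(d['color'],cv2.COLOR_RGB2GRAY)
print('stop');
for c,n,m in blob(hsv,(315,350,160,222),lambda a:(a[...,1]<45)&(a[...,2]>165),8):
    print(c,n,np.round(ray(d,*c,.02),4)); r=cv2.minAreaRect(np.argwhere(m)[:,::-1].astype(np.float32)); print(r)
    bp=cv2.boxPoints(r)+[315,160]
    for b in bp: print('  ',np.round(ray(d,*b,.022),4))
print('tray by picked corners')
P=np.array([ray(d,*F(*p),.02)[:2] for p in [(161,335),(370,313),(380,418),(172,440)]]); print(P.round(4),P.mean(0),[np.linalg.norm(P[i]-P[i-1]) for i in range(4)])
print('pockets floor',[ray(d,*F(*p),.02)[:2].round(4) for p in [(198,385),(246,381),(296,375),(345,370)]])
print('corners z.02:')
for nm,ps in dict(far=[(383,94),(468,93),(468,207),(382,175)],near=[(580,380),(580,462),(450,462),(450,433),(492,377)]).items():
    print(nm,[ray(d,*F(*p),.03)[:2].round(3) for p in ps])
print('screen top',[ray(d,*F(*p),.09)[:2].round(3) for p in [(470,162),(586,165)]],'toggle tip',ray(d,*F(549,160),.05).round(3),'box top',[ray(d,*F(*p),.092)[:2].round(3) for p in [(479,33),(581,33),(480,112)]])
print('pliers',[ray(d,*F(*p),.01)[:2].round(3) for p in [(133,503),(325,498)]],'tape',ray(d,*F(576,500),.018)[:2].round(3))
E
python3 meas.py
python3 - <<'E'
import cv2
a=cv2.imread('pics/top0.png')[215:280,370:490]; b=cv2.imread('pics/scene0.png')[225:325,335:455]
import numpy as np
cv2.imwrite('pics/rod.png',np.vstack([cv2.resize(a,None,fx=4,fy=4,interpolation=2),cv2.resize(b,None,fx=3.3,fy=3.3,interpolation=2).copy() if 0 else cv2.resize(b,(480,330),interpolation=2)]))
E
```

```text
rosettes top/scene
T [296.44155844 180.32467532] 77 [ 0.5965 -0.0101  0.014 ]
T [274.23684211 184.63157895] 76 [0.5834 0.0551 0.014 ]
T [305.37333333 204.30666667] 75 [ 0.5256 -0.0371  0.014 ]
S [317.38235294 181.35294118] 34 [6.69e-01 4.00e-04 1.20e-02]
S [286.60674157 191.82022472] 89 [0.577  0.0503 0.012 ]
S [306.91489362 197.38297872] 94 [ 0.5914 -0.0143  0.012 ]
S [300.60784314 215.06862745] 102 [ 0.5206 -0.0417  0.012 ]
S [281.18446602 220.11650485] 103 [ 0.4733 -0.0079  0.012 ]
stop
[343.5046729  193.08878505] 214 [ 0.5584 -0.1481  0.02  ]
((29.0, 32.5), (4.0, 55.0), 0.0)
   [ 0.4799 -0.1435  0.022 ]
   [ 0.6411 -0.1437  0.022 ]
   [ 0.6412 -0.1554  0.022 ]
   [ 0.4799 -0.155   0.022 ]
[329.18518519 170.77777778] 54 [ 0.6242 -0.1063  0.02  ]
((14.404437065124512, 10.812286376953125), (19.103544235229492, 3.6220786571502686), 6.709836483001709)
   [ 0.6216 -0.0785  0.022 ]
   [ 0.6323 -0.0797  0.022 ]
   [ 0.6258 -0.1352  0.022 ]
   [ 0.6152 -0.134   0.022 ]
[316.63157895 198.89473684] 19 [ 0.541 -0.07   0.02 ]
((2.0, 38.5), (4.0, 9.0), 0.0)
   [ 0.5288 -0.0653  0.022 ]
   [ 0.
[... 703 characters left out ...]
016), np.float64(0.18069119118634241), np.float64(0.0992562914047656), np.float64(0.17803069239340666)]
pockets floor [array([0.4799, 0.3027]), array([0.4839, 0.2617]), array([0.4898, 0.219 ]), array([0.4947, 0.1772])]
corners z.02:
far [array([0.758, 0.15 ]), array([0.759, 0.076]), array([0.648, 0.074]), array([0.679, 0.148])]
near [array([ 0.486, -0.024]), array([ 0.41 , -0.025]), array([0.41 , 0.084]), array([0.436, 0.084]), array([0.488, 0.05 ])]
screen top [array([0.676, 0.064]), array([ 0.674, -0.031])] toggle tip [0.688 0.003 0.05 ] box top [array([0.794, 0.059]), array([ 0.794, -0.025]), array([0.721, 0.056])]
pliers [array([0.37 , 0.357]), array([0.375, 0.193])] tape [ 0.375 -0.022]
```

View pics/rod.png

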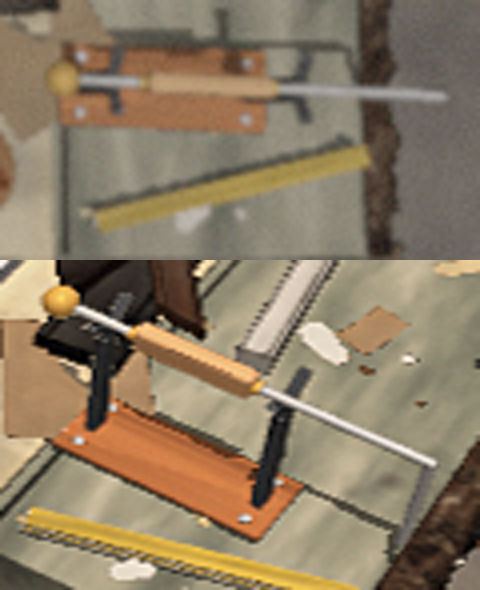

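```bash
cat >> h.py <<'E'
def go(p,phi=None):
    """print tool-axis deltas to target p (world) and yaw of tool x (deg)"""
    from scipy.spatial.transform import Rotation as Ro
    s=env.get_state(); q=np.array(s['orientation']); R=Ro.from_quat(q[[1,2,3,0]]).as_matrix()
    cur=np.degrees(np.arctan2(R[1,0],R[0,0]))
    print('t',round(s['clock'],2),'tcp',s['tcp_pos'].round(4),'phi',cur.round(2),'gap',round(s['finger_gap'],4),'F',s['wrist_force'].round(1),'zaxis',R[:,2].round(3))
    if phi is None: phi=cur
    a=np.radians(phi); x=np.array([np.cos(a),np.sin(a),0]); y=np.array([np.sin(a),-np.cos(a),0])
    dp=np.array(p)-s['tcp_pos']
    print('turn z first', round(np.radians(cur-phi),4),'then shift tool', (dp@x).round(4),(dp@y).round(4),(-dp[2]).round(4), 'or BEFORE turn', (R.T@dp).round(4))
E
python3 - <<'E'
from h import *
go([.40,.235,.10],90)
d=dict(np.load('top0.npz'))
b=ray(d,370+61/4,215+78/4,.125);e=ray(d,370+443/4,215+97/4,.125)
print('ball',b,'bend',e,e-b); h1=ray(d,370+145/4,215+83/4,.13);h2=ray(d,370+277/4,215+89/4,.13);print('handle',h1,h2,(h1+h2)/2)
u=(e-b)/np.linalg.norm(e-b);print('origin est',b+u*.094,e-u*.15)
E
```

```text
t 0.1 tcp [0.257  0.5139 0.2495] phi 63.43 gap 0.0855 F [-0.5 -0.6  1.1] zaxis [-0.001 -0.001 -1.   ]
turn z first -0.4638 then shift tool -0.2789 0.143 0.1495 or BEFORE turn [-0.1852  0.2527  0.1497]
ball [ 0.43673396 -0.2497603   0.125     ] bend [ 0.42596538 -0.49525013  0.125     ] [-0.01076858 -0.24548983  0.        ]
handle [ 0.43373658 -0.30279284  0.13      ] [ 0.4303939  -0.38727159  0.13      ] [ 0.43206524 -0.34503221  0.13      ]
origin est [ 0.43261455 -0.34366999  0.125     ] [ 0.43253891 -0.34539424  0.125     ]
```

Call:
carry_out(steps=[[1, -0.026, 0.036, 0, 0, 0, 0], [1, -0.026, 0.036, 0, 0, 0, 0], [1, -0.026, 0.036, 0, 0, 0, 0], [1, -0.026, 0.036, 0, 0, 0, 0], [1, -0.026, 0.036, 0, 0, 0, 0], [1, -0.027, 0.036, 0, 0, 0, 0], [1, -0.028, 0.036, 0, 0, 0, 0], [1, 0, 0, 0.04, 0, 0, -0.155], [1, 0, 0, 0.04, 0, 0, -0.155], [1, 0, 0, 0.04, 0, 0, -0.154], [1, 0, 0, 0.03, 0, 0, 0], [1, 0, 0, 0, 0, 0, 0], [1, 0, 0, 0, 0, 0, 0]])

```text
clock: 1.72
tcp_pos: [0.4004, 0.2363, 0.1012]
orientation: [0.0, 0.707, 0.707, 0.0]
wrist_force: [0.4, 0.7, 0.3]
finger_gap: 0.0857
```

Run:
```python
from h import *
go([.40,.238,.02],90)
```

```text
t 1.73 tcp [0.4004 0.2363 0.1012] phi 90.01 gap 0.0857 F [0.4 0.7 0.3] zaxis [ 0.001  0.    -1.   ]
turn z first 0.0001 then shift tool 0.0017 -0.0004 0.0812 or BEFORE turn [ 0.0017 -0.0004  0.0812]
```

Call:
carry_out(steps=[[1, 0, 0, 0.04, 0, 0, 0], [1, 0, 0, 0.03, 0, 0, 0], [1, 0, 0, 0.009, 0, 0, 0], [1, 0, 0, 0.002, 0, 0, 0], [1, 0, 0, 0.002, 0, 0, 0], [1, 0, 0, 0, 0, 0, 0], [1, 0, 0, 0, 0, 0, 0]])

```text
clock: 2.6
tcp_pos: [0.4003, 0.2363, 0.0179]
orientation: [0.0, 0.707, 0.707, 0.001]
wrist_force: [-0.2, -0.2, -0.4]
finger_gap: 0.0853
```

Run:
```python
from h import *
d=cam('scene'); c=d['color'][140:260,180:330]
cv2.imwrite('pics/desc.png',cv2.resize(c,None,fx=4,fy=4,interpolation=2)[:,:,::-1]); go([.40,.238,.02],90)
```

```text
t 2.65 tcp [0.4002 0.2362 0.0178] phi 90.01 gap 0.0852 F [0.6 0.  0.8] zaxis [ 0.001  0.    -1.   ]
turn z first 0.0002 then shift tool 0.0018 -0.0002 -0.0022 or BEFORE turn [ 0.0018 -0.0002 -0.0022]
```

View pics/desc.png

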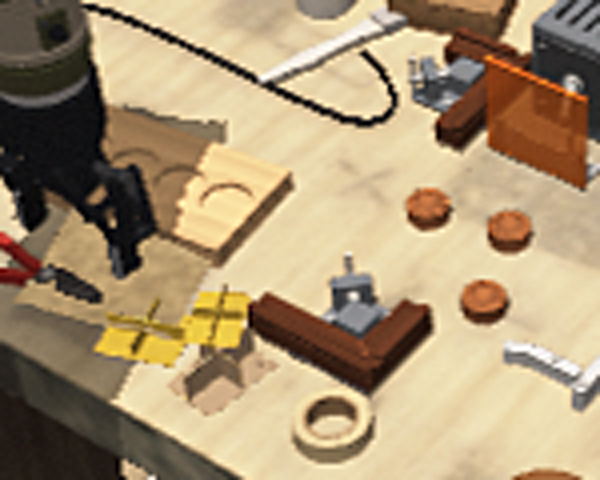

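The fingers stand in front of the near long edge of the tray without touching anything. The tips are still a little high, so I'll go lower and push toward +x.

Call:
carry_out(steps=[[1, 0, 0, 0.004, 0, 0, 0], [1, 0, 0, 0.002, 0, 0, 0], [1, 0, 0.008, 0, 0, 0, 0], [1, 0, 0.008, 0, 0, 0, 0], [1, 0, 0.008, 0, 0, 0, 0], [1, 0, 0.008, 0, 0, 0, 0], [1, 0, 0.008, 0, 0, 0, 0], [1, 0, 0.008, 0, 0, 0, 0], [1, 0, 0.008, 0, 0, 0, 0], [1, 0, 0.008, 0, 0, 0, 0], [1, 0, 0, 0, 0, 0, 0]])

```text
clock: 4.03
tcp_pos: [0.4659, 0.2361, 0.0114]
orientation: [0.001, 0.707, 0.707, 0.001]
wrist_force: [0.4, -0.2, 0.2]
finger_gap: 0.0853
```

Run:
```python
from h import *
go([.501,.238,.012],90)
```

```text
t 4.03 tcp [0.4659 0.2361 0.0114] phi 89.97 gap 0.0853 F [ 0.4 -0.2  0.2] zaxis [ 0.003  0.    -1.   ]
turn z first -0.0006 then shift tool 0.0019 0.0351 -0.0006 or BEFORE turn [ 0.0019  0.0351 -0.0005]
```

Call:
carry_out(steps=[[1, 0, 0.007, 0, 0, 0, 0], [1, 0, 0.007, 0, 0, 0, 0], [1, 0, 0.007, 0, 0, 0, 0], [1, 0, 0.007, 0, 0, 0, 0], [1, 0, 0.006, 0, 0, 0, 0], [1, 0, 0, 0, 0, 0, 0], [1, 0, -0.02, 0, 0, 0, 0], [1, 0, -0.01, -0.02, 0, 0, 0], [1, 0, 0, -0.06, 0, 0, 0], [1, 0, 0, -0.06, 0, 0, 0], [1, 0, -0.06, 0, 0, 0, 0], [1, 0, -0.06, 0, 0, 0, 0], [1, 0, 0, 0, 0, 0, 0]])

```text
clock: 5.65
tcp_pos: [0.3437, 0.2354, 0.1511]
orientation: [-0.0, 0.706, 0.708, -0.001]
wrist_force: [0.0, -0.3, -0.0]
finger_gap: 0.0856
```

Run:
```python
from h import *
d=cam('top'); save(d,'t2.png'); np.savez('t2.npz',**d)
c=d['color'][160:245,170:330]; cv2.imwrite('pics/t2c.png',cv2.resize(c,None,fx=5,fy=5,interpolation=2)[:,:,::-1]); go([.5,.2,.1])
```

```text
t 5.7 tcp [0.3469 0.2362 0.1518] phi 90.1 gap 0.0853 F [0.5 0.2 0.1] zaxis [ 0.002  0.001 -1.   ]
turn z first 0.0 then shift tool -0.0364 0.153 0.0518 or BEFORE turn [-0.0365  0.1529  0.0521]
```

View pics/t2c.png

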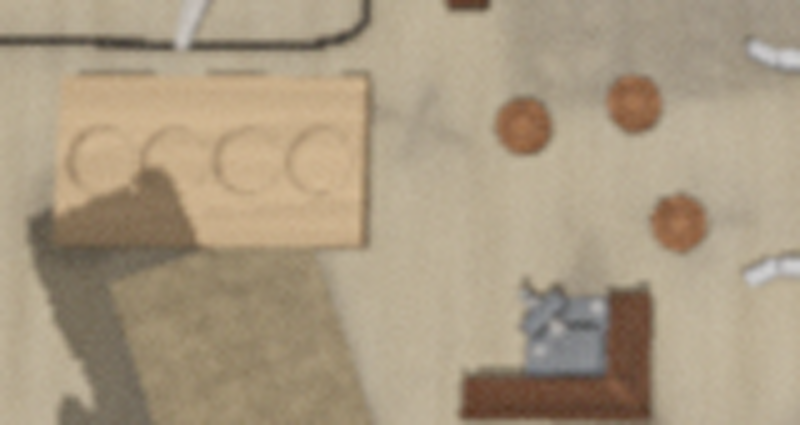

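The tray is square now: crop corners (60,73), (366,73), (366,246) and (54,246). All three rosettes are still in place.

Run:
```python
from h import *
d=dict(np.load('t2.npz'))
f=lambda X,Y:(170+(X+.5)/5-.5,160+(Y+.5)/5-.5)
P=np.array([ray(d,*f(*p),.02)[:2] for p in [(59,73),(366,73),(366,246),(53,246)]]); print(P.round(4),'C',P.mean(0).round(4),[np.linalg.norm(P[i]-P[i-1]).round(4) for i in range(4)])
for p in [(104,160),(178,160),(250,160),(323,160)]: print('pk',ray(d,*f(*p),.02).round(4))
hsv=cv2.cvtColor(d['color'],cv2.COLOR_RGB2HSV).astype(int)
m=((hsv[...,0]<14)&(hsv[...,1]>110)).astype(np.uint8); m[:, :262]=0;m[:,318:]=0;m[:170]=0;m[212:]=0
n,l,st,c=cv2.connectedComponentsWithStats(m)
for i in range(1,n):
    if st[i,4]>20: print(c[i],ray(d,*c[i],.015).round(4))
go([.50,.1,.12],0)
```

```text
[[0.6124 0.3287]
 [0.6131 0.1474]
 [0.511  0.1446]
 [0.5101 0.3275]] C [0.5617 0.2371] [np.float64(0.1023), np.float64(0.1813), np.float64(0.1021), np.float64(0.1829)]
pk [0.5608 0.2999 0.02  ]
pk [0.561  0.2564 0.02  ]
pk [0.5612 0.2141 0.02  ]
pk [0.5614 0.1712 0.02  ]
[296.37662338 180.28571429] [ 0.5964 -0.01    0.015 ]
[274.38356164 184.71232877] [0.583  0.0546 0.015 ]
[305.23287671 204.19178082] [ 0.5259 -0.0367  0.015 ]
t 5.7 tcp [0.3469 0.2362 0.1518] phi 90.1 gap 0.0853 F [0.5 0.2 0.1] zaxis [ 0.002  0.001 -1.   ]
turn z first 1.5725 then shift tool 0.1531 0.1362 0.0318 or BEFORE turn [-0.1365  0.1528  0.032 ]
```

Call:
carry_out(steps=[[0.17, 0, 0, 0, 0, 0, 0.1747], [0.17, 0, 0, 0, 0, 0, 0.1747], [0.17, 0, 0, 0, 0, 0, 0.1747], [0.17, 0, 0, 0, 0, 0, 0.1747], [0.17, 0, 0, 0, 0, 0, 0.1747], [0.17, 0, 0, 0, 0, 0, 0.1747], [0.17, 0, 0, 0, 0, 0, 0.1747], [0.17, 0, 0, 0, 0, 0, 0.1747], [0.17, 0, 0, 0, 0, 0, 0.1747], [0.17, 0.0357, 0.0352, 0, 0, 0, 0], [0.17, 0.0357, 0.0352, 0, 0, 0, 0], [0.17, 0.0357, 0.0352, 0, 0, 0, 0], [0.17, 0.0357, 0.0352, 0, 0, 0, 0], [0.17, 0.0357, 0.0352, 0, 0, 0, 0], [0.17, 0.0357, 0.0352, 0, 0, 0, 0], [0.17, 0.0357, 0.0352, 0.03, 0, 0, 0], [0.17, 0, 0, 0.05, 0, 0, 0], [0.17, 0, 0, 0, 0, 0, 0], [0.17, 0, 0, 0, 0, 0, 0]])

```text
clock: 8.07
tcp_pos: [0.5985, -0.0108, 0.0723]
orientation: [0.0, 1.0, -0.001, 0.001]
wrist_force: [-0.2, 0.6, -0.6]
finger_gap: 0.0497
```

Run:
```python
from h import *
go([.5967,-.0102,.0245],0)
```

```text
t 8.07 tcp [ 0.5985 -0.0108  0.0723] phi -0.07 gap 0.0497 F [-0.2  0.6 -0.6] zaxis [ 0.001 -0.    -1.   ]
turn z first -0.0012 then shift tool -0.0018 -0.0006 0.0478 or BEFORE turn [-0.0019 -0.0006  0.0478]
```

Descend, grasp and lift.

Call:
carry_out(grip_force=25, steps=[[0.17, -0.0018, -0.0006, 0.028, 0, 0, 0], [0.17, 0, 0, 0.0195, 0, 0, 0], [0.17, 0, 0, 0, 0, 0, 0], [-1, 0, 0, 0, 0, 0, 0], [-1, 0, 0, 0, 0, 0, 0], [-1, 0, 0, 0, 0, 0, 0], [-1, 0, 0, 0, 0, 0, 0], [-1, 0, 0, 0, 0, 0, 0], [-1, 0, 0, -0.015, 0, 0, 0], [-1, 0, 0, -0.03, 0, 0, 0], [-1, 0, 0, -0.03, 0, 0, 0], [-1, 0, 0, 0, 0, 0, 0]])

```text
clock: 9.57
tcp_pos: [0.5981, -0.0104, 0.1027]
orientation: [0.001, 1.0, -0.001, 0.003]
wrist_force: [-0.2, -0.4, -0.6]
finger_gap: 0.032
```

Run:
```python
from h import *
go([.561,.1715,.04],0)
d=cam('scene'); c=d['color'][120:240,230:380]
cv2.imwrite('pics/g1.png',cv2.resize(c,None,fx=4,fy=4,interpolation=2)[:,:,::-1])
```

```text
t 9.57 tcp [ 0.5981 -0.0104  0.1027] phi -0.08 gap 0.032 F [-0.2 -0.4 -0.6] zaxis [ 0.007 -0.001 -1.   ]
turn z first -0.0013 then shift tool -0.0371 -0.1819 0.0627 or BEFORE turn [-0.0378 -0.182   0.0623]
```

View pics/g1.png

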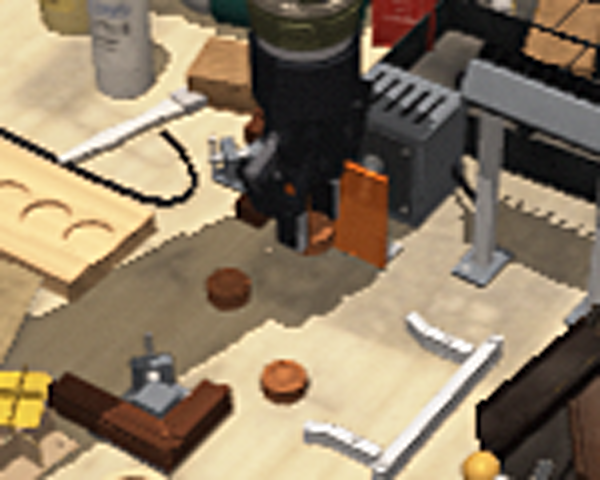

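The rosette is held between the pads. On to pocket 0.

Call:
carry_out(steps=[[-1, -0.0095, -0.0455, 0, 0, 0, 0], [-1, -0.0095, -0.0455, 0, 0, 0, 0], [-1, -0.0095, -0.0455, 0, 0, 0, 0], [-1, -0.0095, -0.0455, 0, 0, 0, 0], [-1, 0, 0, 0.025, 0, 0, 0], [-1, 0, 0, 0.02, 0, 0, 0], [-1, 0, 0, 0, 0, 0, 0], [-1, 0, 0, 0, 0, 0, 0]])

```text
clock: 10.62
tcp_pos: [0.5579, 0.1718, 0.0539]
orientation: [0.0, 1.0, -0.001, -0.0]
wrist_force: [0.6, -0.9, -0.4]
finger_gap: 0.0321
```

Run:
```python
from h import *
go([.561,.1715,.04],0)
```

```text
t 10.62 tcp [0.5579 0.1718 0.0539] phi -0.09 gap 0.0321 F [ 0.6 -0.9 -0.4] zaxis [-0. -0. -1.]
turn z first -0.0016 then shift tool 0.0031 0.0003 0.0139 or BEFORE turn [0.0031 0.0003 0.0139]
```

Call:
carry_out(steps=[[-1, 0.0025, 0, 0.006, 0, 0, 0], [-1, 0, 0, 0.004, 0, 0, 0], [-1, 0, 0, 0, 0, 0, 0], [-1, 0, 0, 0, 0, 0, 0]])

```text
clock: 11.12
tcp_pos: [0.5604, 0.172, 0.0439]
orientation: [-0.0, 1.0, -0.001, 0.0]
wrist_force: [-0.6, 1.1, 0.5]
finger_gap: 0.032
```

Run:
```python
from h import *
go([.561,.1715,.04],0)
```

```text
t 11.12 tcp [0.5604 0.172  0.0439] phi -0.08 gap 0.032 F [-0.6  1.1  0.5] zaxis [ 0.  0. -1.]
turn z first -0.0014 then shift tool 0.0006 0.0005 0.0039 or BEFORE turn [0.0006 0.0005 0.0039]
```

Call:
carry_out(steps=[[-1, 0.0005, 0.0003, 0.002, 0, 0, 0], [-1, 0, 0, 0.0015, 0, 0, 0], [-1, 0, 0, 0, 0, 0, 0], [-1, 0, 0, 0, 0, 0, 0]])

```text
clock: 11.62
tcp_pos: [0.561, 0.1717, 0.0404]
orientation: [-0.0, 1.0, -0.001, 0.0]
wrist_force: [0.2, -1.3, 1.2]
finger_gap: 0.0319
```

Run:
```python
from h import *
go([.561,.1715,.04],0)
```

```text
t 11.62 tcp [0.561  0.1717 0.0404] phi -0.08 gap 0.0319 F [ 0.2 -1.3  1.2] zaxis [ 0.  0. -1.]
turn z first -0.0013 then shift tool 0.0 0.0002 0.0004 or BEFORE turn [0.     0.0002 0.0004]
```

Little force, so it is inside the pocket rim. Release, rise and go to rosette B.

Call:
carry_out(steps=[[-0.1, 0, 0, 0, 0, 0, 0], [0.1, 0, 0, 0, 0, 0, 0], [0.17, 0, 0, 0, 0, 0, 0], [0.17, 0, 0, 0, 0, 0, 0], [0.17, 0, 0, -0.02, 0, 0, 0], [0.17, 0, 0, -0.04, 0, 0, 0], [0.17, 0.0073, 0.039, 0, 0, 0, 0], [0.17, 0.0073, 0.039, 0, 0, 0, 0], [0.17, 0.0074, 0.039, 0, 0, 0, 0], [0.17, 0, 0, 0.03, 0, 0, 0], [0.17, 0, 0, 0, 0, 0, 0], [0.17, 0, 0, 0, 0, 0, 0]])

```text
clock: 13.12
tcp_pos: [0.5827, 0.055, 0.0707]
orientation: [-0.0, 1.0, -0.0, -0.0]
wrist_force: [0.3, 0.6, 0.6]
finger_gap: 0.0499
```

```bash
cat > look.py <<'E'
from h import *
import sys
d=cam('top'); hsv=cv2.cvtColor(d['color'],cv2.COLOR_RGB2HSV).astype(int)
m=((hsv[...,0]<14)&(hsv[...,1]>110)).astype(np.uint8); m[:,:185]=0;m[:,325:]=0;m[:170]=0;m[224:]=0
n,l,st,c=cv2.connectedComponentsWithStats(m)
for i in range(1,n):
    if st[i,4]>30: print(c[i].round(1),st[i,4],'bench',ray(d,*c[i],.01)[:2].round(4),'tray',ray(d,*c[i],.026)[:2].round(4))
if len(sys.argv)>1: cv2.imwrite('pics/'+sys.argv[1],cv2.resize(d['color'][150:250,170:350],None,fx=4.4,fy=4.4,interpolation=2)[:,:,::-1])
E
python3 look.py; python3 -c "
from h import *
go([.5835,.0547,.0245],0)"
```

```text
[305.4 204.2] 73 bench [ 0.5263 -0.0369] tray [ 0.5246 -0.0376]
[295.9 221. ] 33 bench [ 0.4768 -0.0098] tray [ 0.4759 -0.0109]
t 13.18 tcp [0.5832 0.0552 0.0712] phi -0.03 gap 0.0501 F [0.5 0.1 0. ] zaxis [ 0.001  0.    -1.   ]
turn z first -0.0005 then shift tool 0.0003 0.0005 0.0467 or BEFORE turn [0.0003 0.0005 0.0467]
```

Call:
carry_out(steps=[[0.17, 0.0003, 0.0005, 0.027, 0, 0, 0], [0.17, 0, 0, 0.0197, 0, 0, 0], [0.17, 0, 0, 0, 0, 0, 0], [-1, 0, 0, 0, 0, 0, 0], [-1, 0, 0, 0, 0, 0, 0], [-1, 0, 0, 0, 0, 0, 0], [-1, 0, 0, 0, 0, 0, 0], [-1, 0, 0, 0, 0, 0, 0], [-1, 0, 0, -0.015, 0, 0, 0], [-1, 0, 0, -0.03, 0, 0, 0], [-1, 0, 0, -0.03, 0, 0, 0], [-1, -0.0073, -0.0533, 0, 0, 0, 0], [-1, -0.0073, -0.0533, 0, 0, 0, 0], [-1, -0.0074, -0.0532, 0, 0, 0, 0], [-1, 0, 0, 0.025, 0, 0, 0], [-1, 0, 0, 0.02, 0, 0, 0], [-1, 0, 0, 0, 0, 0, 0], [-1, 0, 0, 0, 0, 0, 0]])

```text
clock: 15.42
tcp_pos: [0.5618, 0.2139, 0.0547]
orientation: [-0.0, 1.0, -0.001, 0.0]
wrist_force: [-0.0, -0.7, -1.0]
finger_gap: 0.0322
```

```bash
python3 look.py;python3 - <<'E'
from h import *
go([.561,.2145,.04],0)
E
```

```text
[219.3 189.7] 54 bench [0.5683 0.218 ] tray [0.566  0.2135]
[233.6 191.5] 88 bench [0.5631 0.1753] tray [0.561  0.1715]
[305.4 204.2] 77 bench [ 0.5262 -0.0369] tray [ 0.5246 -0.0376]
[295.9 221.1] 33 bench [ 0.4766 -0.0097] tray [ 0.4757 -0.0108]
t 15.47 tcp [0.5621 0.2139 0.0549] phi -0.1 gap 0.0321 F [ 0.1 -0.3  0.1] zaxis [ 0.002  0.    -1.   ]
turn z first -0.0018 then shift tool -0.0011 -0.0006 0.0149 or BEFORE turn [-0.0011 -0.0006  0.0149]
```

Call:
carry_out(steps=[[-1, -0.001, -0.0006, 0.008, 0, 0, 0], [-1, 0, 0, 0.0045, 0, 0, 0], [-1, 0, 0, 0.0022, 0, 0, 0], [-1, 0, 0, 0, 0, 0, 0], [-1, 0, 0, 0, 0, 0, 0]])

```text
clock: 16.1
tcp_pos: [0.56, 0.2145, 0.0391]
orientation: [0.0, 1.0, -0.001, -0.0]
wrist_force: [-1.6, -0.5, 3.6]
finger_gap: 0.0321
```

Run:
```python
from h import *
go([.561,.2145,.04],0)
```

```text
t 16.1 tcp [0.56   0.2145 0.0391] phi -0.08 gap 0.0321 F [-1.6 -0.5  3.6] zaxis [-0. -0. -1.]
turn z first -0.0014 then shift tool 0.001 -0.0 -0.0009 or BEFORE turn [ 0.001  -0.     -0.0009]
```

Call:
carry_out(steps=[[-0.1, 0, 0, 0, 0, 0, 0], [0.1, 0, 0, 0, 0, 0, 0], [0.1, 0, 0, 0, 0, 0, 0], [0.1, 0, 0, -0.02, 0, 0, 0], [0.1, 0, 0, -0.05, 0, 0, 0], [0.1, -0.0068, 0.0503, 0, 0, 0, 0], [0.1, -0.0068, 0.0503, 0, 0, 0, 0], [0.1, -0.0068, 0.0503, 0, 0, 0, 0], [0.1, -0.0068, 0.0503, 0, 0, 0, 0], [0.1, -0.0068, 0.0503, 0, 0, 0, 0], [0.1, 0, 0, 0.01, 0, 0, -0.1745], [0.1, 0, 0, 0.01, 0, 0, -0.1745], [0.1, 0, 0, 0.01, 0, 0, -0.1745], [0.1, 0, 0, 0, 0, 0, 0], [0.1, 0, 0, 0, 0, 0, 0]])

```text
clock: 17.98
tcp_pos: [0.5261, -0.0368, 0.0792]
orientation: [0.0, 0.966, 0.257, 0.0]
wrist_force: [0.1, -0.3, 0.3]
finger_gap: 0.047
```

```bash
python3 look.py;python3 - <<'E'
from h import *
go([.5262,-.037,.0245],30)
E
```

```text
[218.8 191.8] 92 bench [0.5619 0.2193] tray [0.5597 0.2148]
[233.8 191.3] 82 bench [0.5638 0.1748] tray [0.5616 0.1709]
t 18.02 tcp [ 0.5263 -0.0368  0.0793] phi 29.8 gap 0.0471 F [ 0.1  0.3 -0.4] zaxis [ 0.001 -0.    -1.   ]
turn z first -0.0035 then shift tool -0.0002 0.0001 0.0548 or BEFORE turn [-0.0002  0.0001  0.0548]
```

Call:
carry_out(steps=[[0.1, 0, 0, 0.03, 0, 0, 0], [0.1, 0, 0, 0.0248, 0, 0, 0], [0.1, 0, 0, 0, 0, 0, 0], [-1, 0, 0, 0, 0, 0, 0], [-1, 0, 0, 0, 0, 0, 0], [-1, 0, 0, 0, 0, 0, 0], [-1, 0, 0, 0, 0, 0, 0], [-1, 0, 0, 0, 0, 0, 0], [-1, 0, 0, -0.015, 0, 0, 0], [-1, 0, 0, -0.03, 0, 0, 0], [-1, 0, 0, -0.03, 0, 0, 0.1745], [-1, 0, 0, 0, 0, 0, 0.1745], [-1, 0, 0, 0, 0, 0, 0.171], [-1, 0, 0, 0, 0, 0, 0]])

```text
clock: 19.77
tcp_pos: [0.5259, -0.0368, 0.0997]
orientation: [-0.0, 1.0, 0.002, 0.0]
wrist_force: [0.1, -0.6, 0.1]
finger_gap: 0.0321
```

Call:
carry_out(steps=[[-1, 0.0058, -0.0491, 0, 0, 0, 0], [-1, 0.0058, -0.0491, 0, 0, 0, 0], [-1, 0.0058, -0.0491, 0, 0, 0, 0], [-1, 0.0058, -0.0491, 0, 0, 0, 0], [-1, 0.0058, -0.0491, 0, 0, 0, 0], [-1, 0.0058, -0.0491, 0, 0, 0, 0], [-1, 0, 0, 0.025, 0, 0, 0], [-1, 0, 0, 0.02, 0, 0, 0], [-1, 0, 0, 0, 0, 0, 0], [-1, 0, 0, 0, 0, 0, 0]])

```text
clock: 21.02
tcp_pos: [0.5605, 0.2578, 0.0549]
orientation: [-0.0, 1.0, 0.002, 0.0]
wrist_force: [-0.1, 0.3, 0.2]
finger_gap: 0.0323
```

```bash
python3 look.py t3.png;python3 - <<'E'
from h import *
go([.561,.2575,.04],0)
E
```

```text
[203.6 189.8] 73 bench [0.5676 0.2646] tray [0.5654 0.2594]
[218.7 191.4] 83 bench [0.563  0.2196] tray [0.5608 0.2151]
[233.5 191.3] 81 bench [0.5637 0.1756] tray [0.5615 0.1717]
t 21.07 tcp [0.5608 0.2578 0.0552] phi 0.16 gap 0.032 F [-0.1  0.8 -0.8] zaxis [ 0.001  0.001 -1.   ]
turn z first 0.0029 then shift tool 0.0002 0.0003 0.0152 or BEFORE turn [0.0001 0.0003 0.0152]
```

View pics/t3.png

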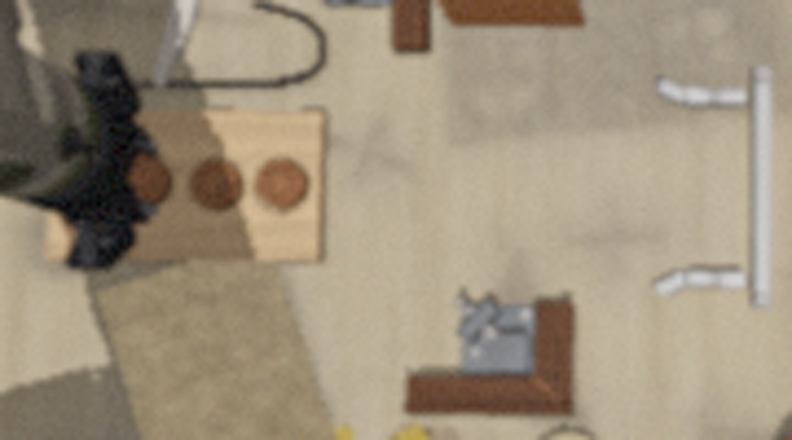

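Two rosettes sit in pockets, at (218,184) and (282,184), and the third hangs above its pocket. Lower and release it.

Call:
carry_out(steps=[[-1, 0, -0.0002, 0.008, 0, 0, 0], [-1, 0, 0, 0.0045, 0, 0, 0], [-1, 0, 0, 0.0022, 0, 0, 0], [-1, 0, 0, 0, 0, 0, 0], [-1, 0, 0, 0, 0, 0, 0]])

```text
clock: 21.7
tcp_pos: [0.5602, 0.2581, 0.0395]
orientation: [-0.0, 1.0, 0.001, 0.0]
wrist_force: [-0.4, -0.3, -0.4]
finger_gap: 0.0327
```

Call:
carry_out(steps=[[-0.1, 0, 0, 0, 0, 0, 0], [0.1, 0, 0, 0, 0, 0, 0], [0.1, 0, 0, 0, 0, 0, 0], [0.1, 0, 0, -0.02, 0, 0, 0], [0.5, 0, 0, -0.05, 0, 0, 0], [1, -0.03, -0.05, 0, 0, 0, 0], [1, -0.03, -0.05, 0, 0, 0, 0], [1, -0.06, 0, 0, 0, 0, 0], [1, -0.06, 0, 0, 0, 0, 0], [1, 0, 0, 0, 0, 0, 0]])

```text
clock: 22.95
tcp_pos: [0.3742, 0.3565, 0.1086]
orientation: [0.001, 1.0, 0.003, -0.002]
wrist_force: [0.4, 0.5, -0.1]
finger_gap: 0.0853
```

```bash
python3 look.py t4.png;python3 - <<'E'
from h import *
go([.561,.37,.1],0)
E
```

```text
[204.1 191.6] 90 bench [0.5623 0.2629] tray [0.5601 0.2578]
[218.8 191.7] 92 bench [0.5623 0.2192] tray [0.5601 0.2147]
[233.6 191.3] 82 bench [0.5636 0.1754] tray [0.5614 0.1715]
t 23.0 tcp [0.3776 0.3575 0.1095] phi 0.27 gap 0.0856 F [0.5 0.5 1.4] zaxis [-0.001 -0.001 -1.   ]
turn z first 0.0047 then shift tool 0.1834 -0.0125 0.0095 or BEFORE turn [ 0.1835 -0.0116  0.0093]
```

View pics/t4.png

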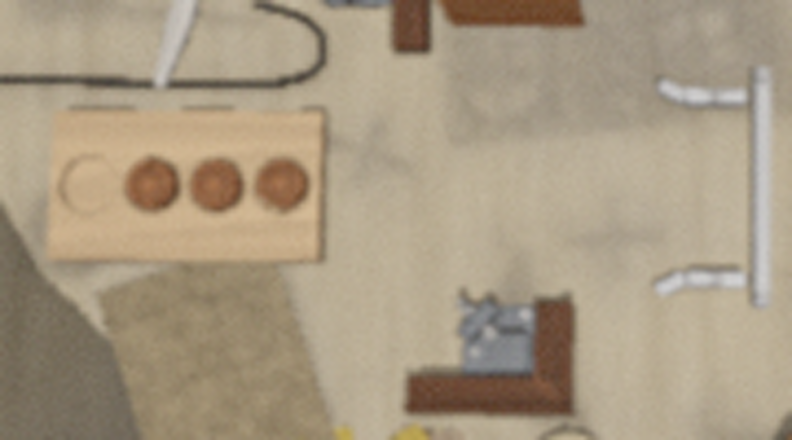

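All three are seated. Now behind the tray's rear end for the push.

Call:
carry_out(steps=[[0.75, 0.0455, -0.0006, 0, 0, 0, 0.0047], [0.75, 0.0455, -0.0006, 0, 0, 0, 0], [0.75, 0.0455, -0.0006, 0, 0, 0, 0], [0.75, 0.0455, -0.0006, 0, 0, 0, 0], [0.75, 0, 0, 0.04, 0, 0, 0], [0.75, 0, 0, 0.03, 0, 0, 0], [0.75, 0, 0, 0.02, 0, 0, 0], [0.75, 0, 0, 0, 0, 0, 0], [0.75, 0, 0, 0, 0, 0, 0]])

```text
clock: 24.12
tcp_pos: [0.5633, 0.3599, 0.0203]
orientation: [-0.0, 1.0, -0.002, 0.001]
wrist_force: [-0.6, 0.8, 1.3]
finger_gap: 0.0746
```

Run:
```python
from h import *
go([.560,.345,.0115],0)
```

```text
t 24.12 tcp [0.5633 0.3599 0.0203] phi -0.18 gap 0.0746 F [-0.6  0.8  1.3] zaxis [ 0.002  0.001 -1.   ]
turn z first -0.0032 then shift tool -0.0033 0.0149 0.0088 or BEFORE turn [-0.0033  0.0149  0.0088]
```

Call:
carry_out(steps=[[0.75, -0.0033, 0, 0.004, 0, 0, -0.003], [0.75, 0, 0.005, 0.003, 0, 0, 0], [0.75, 0, 0.01, 0, 0, 0, 0], [0.75, 0, 0.008, 0, 0, 0, 0], [0.75, 0, 0.009, 0, 0, 0, 0], [0.75, 0, 0.009, 0, 0, 0, 0], [0.75, 0, 0.009, 0, 0, 0, 0], [0.75, 0, 0.009, 0, 0, 0, 0], [0.75, 0, 0.009, 0, 0, 0, 0], [0.75, 0, 0.009, 0, 0, 0, 0], [0.75, 0, 0, 0, 0, 0, 0]])

```text
clock: 25.5
tcp_pos: [0.5586, 0.2814, 0.0124]
orientation: [0.001, 1.0, -0.0, -0.0]
wrist_force: [-0.6, -0.4, 0.4]
finger_gap: 0.0746
```

```bash
python3 look.py;python3 - <<'E'
from h import *
go([.560,.049,.013],0)
E
```

```text
[223.  191.6] 86 bench [0.5626 0.2067] tray [0.5604 0.2024]
[237.8 191.6] 89 bench [0.5627 0.163 ] tray [0.5605 0.1594]
[252.5 191.3] 78 bench [0.564  0.1194] tray [0.5618 0.1164]
[296.  221.1] 31 bench [ 0.4766 -0.0099] tray [ 0.4758 -0.011 ]
t 25.55 tcp [0.5585 0.2816 0.0123] phi -0.03 gap 0.0744 F [ 0.4  0.8 -0. ] zaxis [-0.    -0.002 -1.   ]
turn z first -0.0006 then shift tool 0.0015 0.2326 -0.0007 or BEFORE turn [ 0.0017  0.2326 -0.0004]
```

Call:
carry_out(steps=[[0.75, 0.0005, 0.01, 0, 0, 0, 0], [0.75, 0.0005, 0.01, 0, 0, 0, 0], [0.75, 0, 0.01, 0, 0, 0, 0], [0.75, 0, 0.01, 0, 0, 0, 0], [0.75, 0, 0.01, 0, 0, 0, 0], [0.75, 0, 0.01, 0, 0, 0, 0], [0.75, 0, 0.01, 0, 0, 0, 0], [0.75, 0, 0.01, 0, 0, 0, 0], [0.75, 0, 0.01, 0, 0, 0, 0], [0.75, 0, 0.01, 0, 0, 0, 0], [0.75, 0, 0.01, 0, 0, 0, 0], [0.75, 0, 0.01, 0, 0, 0, 0], [0.75, 0, 0.01, 0, 0, 0, 0], [0.75, 0, 0, 0, 0, 0, 0]])

```text
clock: 27.3
tcp_pos: [0.5599, 0.1516, 0.0126]
orientation: [0.0, 1.0, -0.0, 0.0]
wrist_force: [-0.5, -0.3, -0.2]
finger_gap: 0.0747
```

```bash
python3 look.py t5.png;python3 - <<'E'
from h import *
go([.560,.049,.013],0)
E
```

```text
[267.7 191.5] 86 bench [0.5635 0.0745] tray [0.5613 0.0721]
[282.5 191.4] 83 bench [0.5639 0.0308] tray [0.5617 0.0291]
[297.3 191.2] 78 bench [ 0.5647 -0.0129] tray [ 0.5625 -0.0139]
[295.8 221. ] 33 bench [ 0.4768 -0.0094] tray [ 0.4759 -0.0106]
t 27.35 tcp [0.56   0.152  0.0127] phi -0.03 gap 0.0746 F [-0.7  0.8  0.3] zaxis [ 0.001 -0.001 -1.   ]
turn z first -0.0005 then shift tool 0.0 0.103 -0.0003 or BEFORE turn [ 1.00e-04  1.03e-01 -3.00e-04]
```

View pics/t5.png

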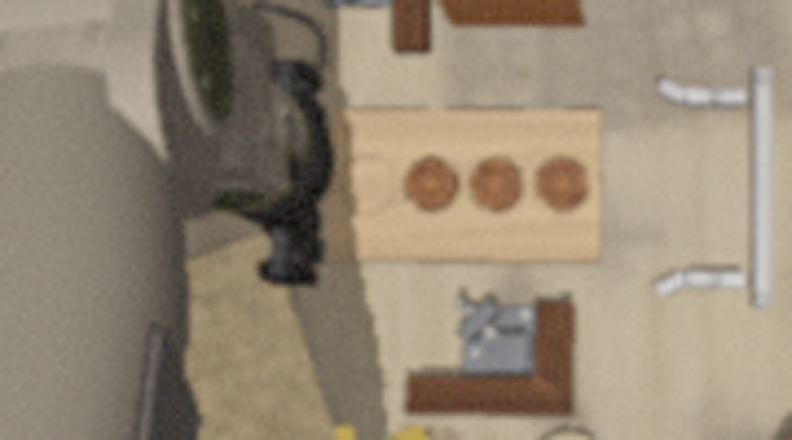

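The tray is centred between the guides and straight, at rows 110–260 against guide faces 103 and 270. Its front edge is about 99 mm from the rail.

Call:
carry_out(steps=[[0.75, 0, 0.01, 0, 0, 0, 0], [0.75, 0, 0.01, 0, 0, 0, 0], [0.75, 0, 0.01, 0, 0, 0, 0], [0.75, 0, 0.01, 0, 0, 0, 0], [0.75, 0, 0.01, 0, 0, 0, 0], [0.75, 0, 0.01, 0, 0, 0, 0], [0.75, 0, 0.01, 0, 0, 0, 0], [0.75, 0, 0.01, 0, 0, 0, 0], [0.75, 0, 0.008, 0, 0, 0, 0], [0.75, 0, 0.003, 0, 0, 0, 0], [0.75, 0, 0, 0, 0, 0, 0]])

```text
clock: 28.72
tcp_pos: [0.5598, 0.0611, 0.0126]
orientation: [0.0, 1.0, -0.0, 0.0]
wrist_force: [0.9, 1.7, 2.1]
finger_gap: 0.0746
```

```bash
python3 look.py;python3 - <<'E'
from h import *
go([.560,.049,.013],0)
E
```

```text
[298.6 191.7] 80 bench [ 0.5633 -0.0166] tray [ 0.5612 -0.0176]
[312.9 191.6] 77 bench [ 0.5638 -0.0587] tray [ 0.5616 -0.0591]
[295.9 221.1] 34 bench [ 0.4768 -0.0097] tray [ 0.4759 -0.0108]
t 28.77 tcp [0.5598 0.0612 0.0124] phi 0.0 gap 0.0747 F [0.9 1.5 0.7] zaxis [ 0.    -0.001 -1.   ]
turn z first 0.0 then shift tool 0.0002 0.0122 -0.0006 or BEFORE turn [ 0.0002  0.0122 -0.0005]
```

Call:
carry_out(steps=[[0.75, 0, 0.003, 0, 0, 0, 0], [0.75, 0, 0.002, 0, 0, 0, 0], [0.75, 0, 0.002, 0, 0, 0, 0], [0.75, 0, 0, 0, 0, 0, 0], [0.75, 0, 0, 0, 0, 0, 0]])

```text
clock: 29.4
tcp_pos: [0.5596, 0.055, 0.0124]
orientation: [-0.0, 1.0, 0.0, -0.0]
wrist_force: [0.4, 5.4, 3.0]
finger_gap: 0.0746
```

Call:
carry_out(steps=[[0.75, 0, 0.0015, 0, 0, 0, 0], [0.75, 0, 0, 0, 0, 0, 0], [0.75, 0, 0, 0, 0, 0, 0]])

```text
clock: 29.78
tcp_pos: [0.5597, 0.0535, 0.0124]
orientation: [-0.0, 1.0, 0.0, -0.0]
wrist_force: [0.1, 5.6, 2.6]
finger_gap: 0.0751
```

Call:
carry_out(steps=[[0.75, 0, 0.0015, 0, 0, 0, 0], [0.75, 0, 0, 0, 0, 0, 0], [0.75, 0, 0, 0, 0, 0, 0]])

```text
clock: 30.15
tcp_pos: [0.5597, 0.052, 0.0124]
orientation: [-0.0, 1.0, 0.0, -0.0]
wrist_force: [-0.7, 6.0, 2.2]
finger_gap: 0.0745
```

Call:
carry_out(steps=[[0.75, 0, 0.0015, 0, 0, 0, 0], [0.75, 0, 0, 0, 0, 0, 0], [0.75, 0, 0, 0, 0, 0, 0]])

```text
clock: 30.52
tcp_pos: [0.5597, 0.0504, 0.0124]
orientation: [-0.0, 1.0, 0.0, -0.0]
wrist_force: [-0.3, 5.0, 2.7]
finger_gap: 0.0749
```

Call:
carry_out(steps=[[0.75, 0, 0.0015, 0, 0, 0, 0], [0.75, 0, 0, 0, 0, 0, 0], [0.75, 0, 0, 0, 0, 0, 0]])

```text
clock: 30.9
tcp_pos: [0.5597, 0.0489, 0.0124]
orientation: [-0.0, 1.0, 0.0, 0.0]
wrist_force: [0.6, 5.0, 4.3]
finger_gap: 0.0749
```

```bash
sed -i 's/m\[:,325:\]=0/m[:,335:]=0/' look.py; python3 look.py t6.png;python3 - <<'E'
from h import *
go([.560,.049,.013],0)
E
```

```text
[302.5 191.6] 82 bench [ 0.5636 -0.028 ] tray [ 0.5614 -0.0288]
[317.3 191.6] 81 bench [ 0.5637 -0.0715] tray [ 0.5615 -0.0717]
[331.2 191.5] 64 bench [ 0.5642 -0.1126] tray [ 0.562  -0.1122]
[295.9 221.1] 31 bench [ 0.4767 -0.0098] tray [ 0.4758 -0.0109]
t 30.95 tcp [0.5597 0.0489 0.0124] phi 0.03 gap 0.0748 F [-0.2  4.9  3.3] zaxis [ 0.  0. -1.]
turn z first 0.0006 then shift tool 0.0003 -0.0001 -0.0006 or BEFORE turn [ 0.0003 -0.0001 -0.0006]
```

View pics/t6.png

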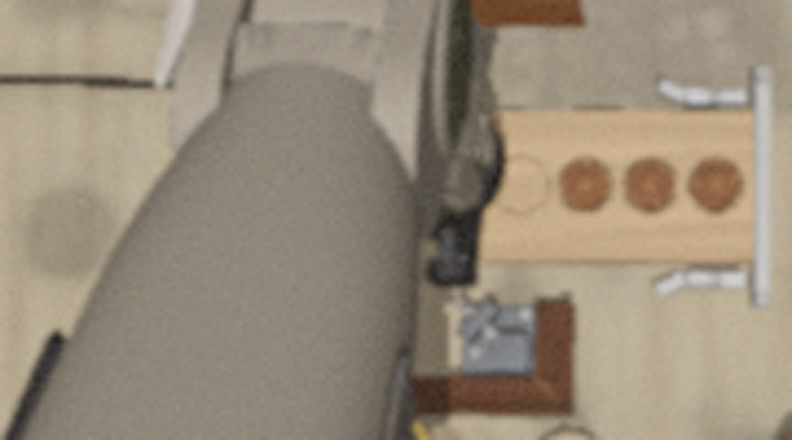

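The tray's front edge (755) is at the rail (752). One more nudge to confirm contact.

Call:
carry_out(steps=[[0.75, 0, 0.0015, 0, 0, 0, 0], [0.75, 0, 0, 0, 0, 0, 0], [0.75, 0, 0, 0, 0, 0, 0]])

```text
clock: 31.32
tcp_pos: [0.5597, 0.0485, 0.0124]
orientation: [-0.001, 1.0, 0.001, 0.0]
wrist_force: [-0.2, 9.0, 2.9]
finger_gap: 0.0748
```

Call:
carry_out(steps=[[0.75, 0, 0.0015, 0, 0, 0, 0], [0.75, 0, 0, 0, 0, 0, 0], [0.75, 0, 0, 0, 0, 0, 0]])

```text
clock: 31.7
tcp_pos: [0.5597, 0.0485, 0.0125]
orientation: [-0.003, 1.0, 0.001, 0.0]
wrist_force: [0.4, 14.0, 3.7]
finger_gap: 0.0748
```

The TCP stopped at y = 0.0485 with the force rising to 14 N, so the tray is home. Back off, rise and head for the rod.

Call:
carry_out(steps=[[0.75, 0, -0.005, 0, 0, 0, 0], [0.75, 0, -0.015, 0, 0, 0, 0], [0.75, 0, 0, -0.03, 0, 0, 0], [0.75, 0, 0, -0.06, 0, 0, 0], [0.75, 0, 0, -0.06, 0, 0, 0], [0.75, 0, 0, -0.06, 0, 0, 0], [0.2, -0.016, 0.051, 0, 0, 0, 0], [0.2, -0.016, 0.051, 0, 0, 0, 0], [0.2, -0.016, 0.051, 0, 0, 0, 0], [0.2, -0.016, 0.051, 0, 0, 0, 0], [0.2, -0.016, 0.051, 0, 0, 0, 0], [0.2, -0.016, 0.051, 0, 0, 0, 0], [0.2, -0.016, 0.051, 0, 0, 0, 0], [0.2, -0.016, 0.051, 0, 0, 0, 0.044], [0.2, 0, 0, 0, 0, 0, 0], [0.2, 0, 0, 0, 0, 0, 0]])

```text
clock: 33.7
tcp_pos: [0.4316, -0.3419, 0.2219]
orientation: [-0.0, 1.0, -0.022, -0.001]
wrist_force: [1.0, 0.2, 0.6]
finger_gap: 0.0514
```

```bash
python3 look.py;python3 - <<'E'
from h import *
go([.4326,-.3445,.125],-2.5)
d=cam('top'); a=d['color'][160:270,200:490]; cv2.imwrite('pics/t7.png',cv2.resize(a,None,fx=2.7,fy=2.7,interpolation=2)[:,:,::-1])
E
```

```text
[302.5 191.5] 82 bench [ 0.5639 -0.0281] tray [ 0.5617 -0.0289]
[317.4 191.7] 82 bench [ 0.5635 -0.0721] tray [ 0.5613 -0.0723]
[331.4 191.6] 63 bench [ 0.564 -0.113] tray [ 0.5618 -0.1126]
[295.9 221.1] 34 bench [ 0.4768 -0.0097] tray [ 0.4759 -0.0108]
t 33.75 tcp [ 0.4319 -0.3413  0.222 ] phi -2.46 gap 0.0509 F [-0.2  0.1 -1.2] zaxis [-0.001  0.001 -1.   ]
turn z first 0.0008 then shift tool 0.0009 0.0032 0.097 or BEFORE turn [0.001  0.0033 0.097 ]
```

View pics/t7.png

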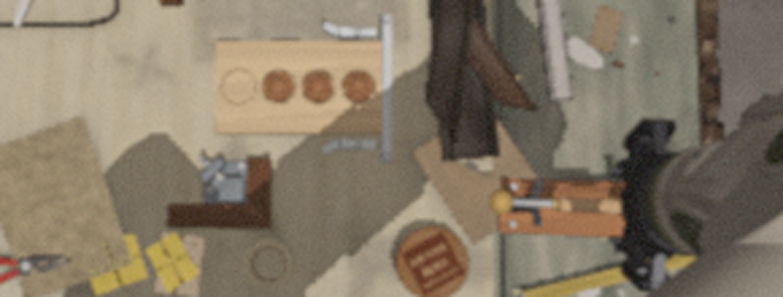

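The tray is home with its rosettes, and the gripper is above the handle. Descend and grip.

Call:
carry_out(grip_force=60, steps=[[0.2, 0.001, 0.0032, 0.03, 0, 0, 0], [0.2, 0, 0, 0.03, 0, 0, 0], [0.2, 0, 0, 0.02, 0, 0, 0], [0.2, 0, 0, 0.012, 0, 0, 0], [0.2, 0, 0, 0.004, 0, 0, 0], [0.2, 0, 0, 0, 0, 0, 0], [-0.4, 0, 0, 0, 0, 0, 0], [-0.5, 0, 0, 0, 0, 0, 0], [-0.6, 0, 0, 0, 0, 0, 0], [-1, 0, 0, 0, 0, 0, 0], [-1, 0, 0, 0, 0, 0, 0], [-1, 0, 0, 0, 0, 0, 0]])

```text
clock: 35.3
tcp_pos: [0.4339, -0.346, 0.127]
orientation: [0.0, 1.0, -0.022, 0.001]
wrist_force: [4.4, 0.4, 2.4]
finger_gap: 0.0128
```

Run:
```python
from h import *
go([.4326,-.3445,.125],-2.5)
```

```text
t 35.3 tcp [ 0.4339 -0.346   0.127 ] phi -2.46 gap 0.0128 F [4.4 0.4 2.4] zaxis [ 0.003 -0.001 -1.   ]
turn z first 0.0006 then shift tool -0.0014 -0.0014 0.002 or BEFORE turn [-0.0014 -0.0014  0.002 ]
```

Call:
carry_out(steps=[[-1, 0, 0, -0.01, 0, 0, 0], [-1, 0, 0, -0.03, 0, 0, 0], [-1, 0, 0, -0.05, 0, 0, 0], [-1, 0, 0, -0.05, 0, 0, 0], [-1, 0, 0, -0.05, 0, 0, 0], [-1, 0, 0, -0.01, 0, 0, 0], [-1, 0, 0, 0, 0, 0, -0.1614], [-1, 0, 0, 0, 0, 0, -0.1614], [-1, 0, 0, 0, 0, 0, -0.1614], [-1, 0, 0, 0, 0, 0, -0.1614], [-1, 0, 0, 0, 0, 0, -0.1614], [-1, 0, 0, 0, 0, 0, -0.1614], [-1, 0, 0, 0, 0, 0, -0.1614], [-1, 0, 0, 0, 0, 0, -0.1614], [-1, 0, 0, 0, 0, 0, -0.1614], [-1, 0, 0, 0, 0, 0, -0.1614], [-1, 0, 0, 0, 0, 0, 0]])

```text
clock: 37.42
tcp_pos: [0.4319, -0.345, 0.3248]
orientation: [-0.002, 0.708, 0.706, -0.0]
wrist_force: [-0.7, 1.3, -2.4]
finger_gap: 0.0128
```

Run:
```python
from h import *
go([.5465,-.022,.327],90)
```

```text
t 37.42 tcp [ 0.4319 -0.345   0.3248] phi 89.86 gap 0.0128 F [-0.7  1.3 -2.4] zaxis [-0.003  0.002 -1.   ]
turn z first -0.0024 then shift tool 0.323 0.1146 -0.0022 or BEFORE turn [ 0.3233  0.1139 -0.0017]
```

Call:
carry_out(steps=[[-1, 0.046, 0.0163, 0, 0, 0, 0], [-1, 0.046, 0.0163, 0, 0, 0, 0], [-1, 0.046, 0.0163, 0, 0, 0, 0], [-1, 0.046, 0.0163, 0, 0, 0, 0], [-1, 0.046, 0.0163, 0, 0, 0, 0], [-1, 0.046, 0.0163, 0, 0, 0, 0], [-1, 0.046, 0.0163, 0, 0, 0, 0], [-1, 0, 0, 0.05, 0, 0, 0], [-1, 0, 0, 0.03, 0, 0, 0], [-1, 0, 0, 0, 0, 0, 0], [-1, 0, 0, 0, 0, 0, 0]])

```text
clock: 38.8
tcp_pos: [0.5472, -0.0238, 0.2473]
orientation: [0.0, 0.708, 0.706, 0.0]
wrist_force: [-0.0, -0.5, -1.8]
finger_gap: 0.0131
```

Run:
```python
from h import *
go([.5465,-.022,.127],90)
d=cam('scene'); np.savez('s8.npz',**d); cv2.imwrite('pics/s8.png',cv2.resize(d['color'][90:230,260:430],None,fx=4.2,fy=4.2,interpolation=2)[:,:,::-1])
t=cam('top'); np.savez('t8.npz',**t)
for n,c in(('scene',d),('top',t)):
    print(n,'expected bend',proj(c,[.695,-.022,.245]).round(1),'tip',proj(c,[.695,-.022,.15]).round(1),'tog',proj(c,[.687,.0015,.05]).round(1))
b=t['color'][110:210,240:350]; cv2.imwrite('pics/t8.png',cv2.resize(b,None,fx=5,fy=5,interpolation=2)[:,:,::-1])
```

```text
t 38.8 tcp [ 0.5472 -0.0238  0.2473] phi 89.89 gap 0.0131 F [-0.  -0.5 -1.8] zaxis [ 0.001 -0.    -1.   ]
turn z first -0.002 then shift tool 0.0018 -0.0007 0.1203 or BEFORE turn [ 0.0019 -0.0008  0.1203]
scene expected bend [329.7 116.1] tip [329.  143.7] tog [320.4 168.7]
top expected bend [295.4 122.7] tip [297.9 134.4] tog [291.9 147.1]
```

View pics/s8.png

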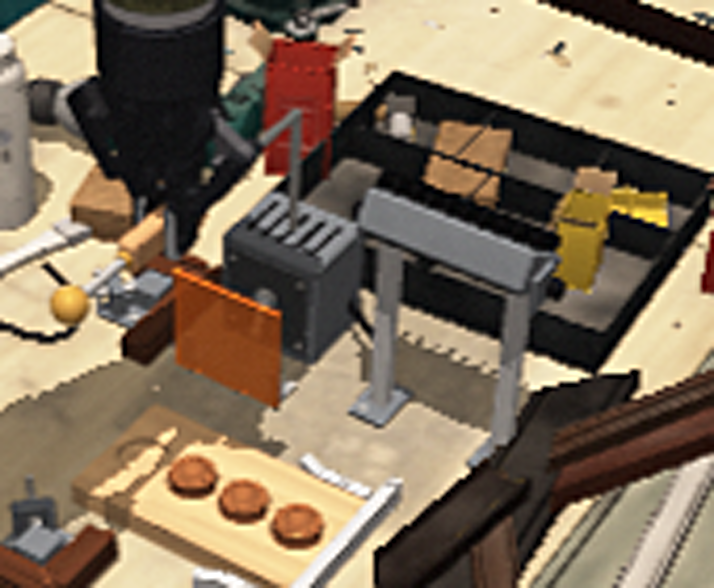

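The leg is as planned: bend seen at (331,117) against (330,116) predicted, and tip at (330,144) as predicted. Lower it behind the screen.

Call:
carry_out(steps=[[-1, 0.001, -0.0007, 0.03, 0, 0, 0], [-1, 0, 0, 0.03, 0, 0, 0], [-1, 0, 0, 0.02, 0, 0, 0], [-1, 0, 0, 0.02, 0, 0, 0], [-1, 0, 0, 0.012, 0, 0, 0], [-1, 0, 0, 0.008, 0, 0, 0], [-1, 0, 0, 0, 0, 0, 0], [-1, 0, 0, 0, 0, 0, 0]])

```text
clock: 39.9
tcp_pos: [0.5468, -0.0227, 0.1271]
orientation: [0.0, 0.707, 0.707, 0.0]
wrist_force: [0.3, 0.5, -2.1]
finger_gap: 0.0129
```

Run:
```python
from h import *
go([.5465,.026,.127],90)
t=cam('top'); d=cam('scene')
print(proj(t,[.695,-.022,.125]),proj(t,[.721,.018,.05]))
a=cv2.resize(t['color'][115:175,260:330],None,fx=6,fy=6,interpolation=2);b=cv2.resize(d['color'][120:190,290:360],None,fx=5.143,fy=5.143,interpolation=2)
cv2.imwrite('pics/t9.png',np.hstack([a,b])[:,:,::-1])
```

```text
t 39.9 tcp [ 0.5468 -0.0227  0.1271] phi 89.98 gap 0.0129 F [ 0.3  0.5 -2.1] zaxis [ 0.001 -0.    -1.   ]
turn z first -0.0004 then shift tool 0.0487 -0.0003 0.0001 or BEFORE turn [ 0.0487 -0.0003  0.0001]
[298.53008524 137.06397052] [286.38852511 135.57525092]
```

View pics/t9.png

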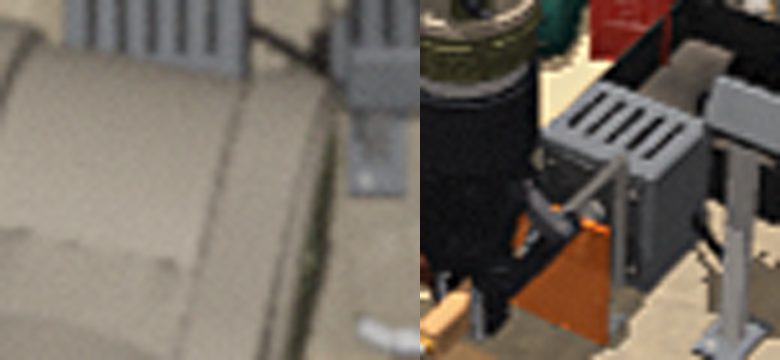

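The leg hangs clear behind the screen with no contact. Now sweep toward +y to throw the lever.

Call:
carry_out(steps=[[-1, 0.005, 0, 0, 0, 0, 0], [-1, 0.005, 0, 0, 0, 0, 0], [-1, 0.005, 0, 0, 0, 0, 0], [-1, 0.005, 0, 0, 0, 0, 0], [-1, 0.005, 0, 0, 0, 0, 0], [-1, 0.005, 0, 0, 0, 0, 0], [-1, 0.005, 0, 0, 0, 0, 0], [-1, 0.005, 0, 0, 0, 0, 0], [-1, 0, 0, 0, 0, 0, 0], [-1, 0, 0, 0, 0, 0, 0]])

```text
clock: 41.25
tcp_pos: [0.5464, 0.0176, 0.1264]
orientation: [0.0, 0.707, 0.707, 0.0]
wrist_force: [-0.6, -0.2, -1.8]
finger_gap: 0.0124
```

Call:
carry_out(steps=[[-1, 0.003, 0, 0, 0, 0, 0], [-1, 0, 0, 0, 0, 0, 0], [-1, 0, 0, 0, 0, 0, 0]])

```text
clock: 41.62
tcp_pos: [0.5463, 0.0205, 0.1264]
orientation: [-0.0, 0.707, 0.707, 0.0]
wrist_force: [-0.4, -0.1, -0.8]
finger_gap: 0.0132
```

Call:
carry_out(steps=[[-1, 0.003, 0, 0, 0, 0, 0], [-1, 0, 0, 0, 0, 0, 0], [-1, 0, 0, 0, 0, 0, 0]])

```text
clock: 42.0
tcp_pos: [0.5463, 0.0236, 0.1264]
orientation: [-0.0, 0.707, 0.707, 0.0]
wrist_force: [0.2, -1.2, -1.5]
finger_gap: 0.0132
```

Run:
```python
from h import *
s=env.get_state(); print(s['wrist_force'],s['ft_torque']); go([.5465,.026,.127],90)
```

```text
[ 0.20108821 -1.23730845 -1.46823493] [-0.02179973 -0.01483619  0.02054327]
t 42.0 tcp [0.5463 0.0236 0.1264] phi 90.0 gap 0.0132 F [ 0.2 -1.2 -1.5] zaxis [ 0.  0. -1.]
turn z first -0.0001 then shift tool 0.0024 0.0002 -0.0006 or BEFORE turn [ 0.0024  0.0002 -0.0006]
```

Call:
carry_out(steps=[[-1, 0.002, 0, 0, 0, 0, 0], [-1, 0, 0, 0, 0, 0, 0], [-1, 0, 0, 0, 0, 0, 0]])

```text
clock: 42.38
tcp_pos: [0.5463, 0.0252, 0.1264]
orientation: [0.0, 0.707, 0.707, -0.0]
wrist_force: [0.1, -2.1, -1.3]
finger_gap: 0.0129
```

Call:
carry_out(steps=[[-1, 0.002, 0, 0, 0, 0, 0], [-1, 0, 0, 0, 0, 0, 0], [-1, 0, 0, 0, 0, 0, 0]])

```text
clock: 42.75
tcp_pos: [0.5464, 0.027, 0.1265]
orientation: [0.0, 0.707, 0.707, -0.0]
wrist_force: [-0.1, -4.7, -1.6]
finger_gap: 0.0132
```

Run:
```python
from h import *
s=env.get_state(); print(s['wrist_force'],s['ft_torque']); go([.5465,.026,.127],90)
d=cam('scene')
cv2.imwrite('pics/s10.png',cv2.resize(d['color'][130:200,280:360],None,fx=6,fy=6,interpolation=2)[:,:,::-1])
for p in([.695,.025,.125],[.695,.025,.03],[.687,.0345,.05],[.687,.0015,.05]): print(((proj(d,p)-[280,130])*6).round())
```

```text
[-0.08460942 -4.74823772 -1.60860346] [-1.31829164  0.05552066 -0.76168262]
t 42.75 tcp [0.5464 0.027  0.1265] phi 89.94 gap 0.0132 F [-0.1 -4.7 -1.6] zaxis [ 0.    -0.001 -1.   ]
turn z first -0.0011 then shift tool -0.001 0.0001 -0.0005 or BEFORE turn [-0.001   0.0001 -0.0005]
[213.  90.]
[213. 237.]
[189. 209.]
[242. 232.]
```

View pics/s10.png

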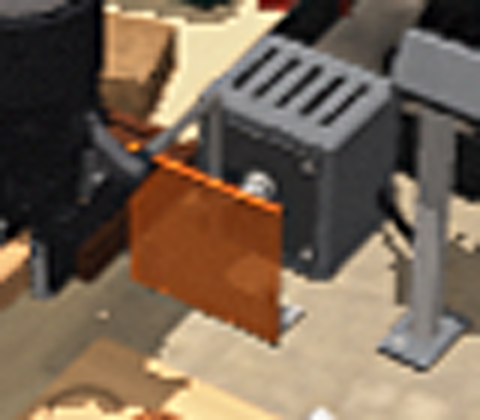

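The force rose to 4.7 N against the end stop at the predicted position, so the lever is over. Back off, rise and return toward the rest.

Call:
carry_out(steps=[[-1, -0.006, 0, 0, 0, 0, 0], [-1, -0.02, 0, 0, 0, 0, 0], [-1, -0.01, 0, 0, 0, 0, 0], [-1, 0, 0, -0.03, 0, 0, 0], [-1, 0, 0, -0.05, 0, 0, 0], [-1, 0, 0, -0.05, 0, 0, 0], [-1, 0, 0, -0.05, 0, 0, 0], [-1, 0, 0, -0.02, 0, 0, 0], [-1, -0.048, -0.016, 0, 0, 0, 0], [-1, -0.048, -0.016, 0, 0, 0, 0], [-1, -0.048, -0.016, 0, 0, 0, 0], [-1, -0.048, -0.016, 0, 0, 0, 0], [-1, -0.048, -0.016, 0, 0, 0, 0], [-1, -0.048, -0.016, 0, 0, 0, 0], [-1, -0.048, -0.016, 0, 0, 0, 0], [-1, 0, 0, 0, 0, 0, 0]])

```text
clock: 44.8
tcp_pos: [0.4326, -0.348, 0.3256]
orientation: [-0.0, 0.709, 0.705, 0.0]
wrist_force: [-0.0, 0.3, -1.6]
finger_gap: 0.0132
```

Call:
carry_out(steps=[[-1, 0, 0, 0, 0, 0, 0.1614], [-1, 0, 0, 0, 0, 0, 0.1614], [-1, 0, 0, 0, 0, 0, 0.1614], [-1, 0, 0, 0, 0, 0, 0.1614], [-1, 0, 0, 0, 0, 0, 0.1614], [-1, 0, 0, 0, 0, 0, 0.1614], [-1, 0, 0, 0, 0, 0, 0.1614], [-1, 0, 0, 0, 0, 0, 0.1614], [-1, 0, 0, 0, 0, 0, 0.1614], [-1, 0, 0, 0, 0, 0, 0.1614], [-1, 0, 0, 0.05, 0, 0, 0], [-1, 0, 0, 0.05, 0, 0, 0], [-1, 0, 0, 0.04, 0, 0, 0], [-1, 0, 0, 0, 0, 0, 0], [-1, 0, 0, 0, 0, 0, 0]])

```text
clock: 46.68
tcp_pos: [0.4349, -0.3447, 0.1881]
orientation: [0.001, 1.0, -0.021, 0.001]
wrist_force: [0.8, -0.6, -1.2]
finger_gap: 0.0133
```

Run:
```python
from h import *
go([.4336,-.346,.127],-2.46)
t=cam('top')
a=cv2.resize(t['color'][110:170,250:350],None,fx=4,fy=4,interpolation=2);b=cv2.resize(t['color'][205:265,380:480],None,fx=4,fy=4,interpolation=2)
c=[t['color'][115:175,260:330]]
cv2.imwrite('pics/t11.png',np.vstack([a,b])[:,:,::-1])
for p in([.687,.0345,.05],[.687,.0015,.05]): print(((proj(t,p)-[250,110])*4).round())
```

```text
t 46.67 tcp [ 0.4349 -0.3447  0.1881] phi -2.46 gap 0.0133 F [ 0.8 -0.6 -1.2] zaxis [ 0.002 -0.001 -1.   ]
turn z first -0.0 then shift tool -0.0012 0.0013 0.0611 or BEFORE turn [-0.0013  0.0013  0.0611]
[122. 148.]
[168. 148.]
```

The viewer limit is reached, so I'll check the toggle and the rod's alignment numerically.

Run:
```python
from h import *
t=cam('top'); t0=dict(np.load('top0.npz'))
for n,d in(('before',t0),('now',t)):
    g=cv2.cvtColor(d['color'],cv2.COLOR_RGB2GRAY).astype(int)
    print(n); print(g[139:148,272:298:1])
# ball & bend by difference between background? brass ball: hue
def ballpx(d):
    h=cv2.cvtColor(d['color'],cv2.COLOR_RGB2HSV).astype(int); m=((abs(h[...,0]-18)<5)&(h[...,1]>130)&(h[...,2]>120)).astype(np.uint8); m[:215]=0;m[250:]=0;m[:,:372]=0;m[:,400:]=0
    n,l,st,c=cv2.connectedComponentsWithStats(m); return [(c[i].round(1),st[i,4]) for i in range(1,n) if st[i,4]>8]
print('ball',ballpx(t0),ballpx(t))
u=np.array([-.0429,-.9991,0]); O=np.array([.4349,-.3447,.1881])-u*.0015
print('pred ball',proj(t,O-u*.094),'bend',proj(t,O+u*.15)); c=proj(t,O+u*.14).round().astype(int)
g=cv2.cvtColor(t['color'],cv2.COLOR_RGB2GRAY).astype(int); print(c); print(g[c[1]-7:c[1]+8,c[0]-6:c[0]+10:2])
```

```text
before
[[151 153 147 150 148 150 150 147 146 147 146 143 146 143 137 150 162 149
  143 148 148 148 146 143 146 147]
 [149 148 152 150 148 149 146 145 145 149 144 139 137 141 140 144 159 161
  145 150 148 147 146 147 149 152]
 [155 151 153 147 146 147 143 145 150 146 141 141 138 141 142 141 153 157
  146 140 146 141 141 146 147 152]
 [153 151 153 148 147 146 145 148 146 143 143 143 139 140 142 143 138 154
  151 143 146 143 142 143 150 150]
 [151 151 152 151 143 146 149 152 151 149 144 143 144 144 144 141 136 146
  153 150 143 144 140 144 149 151]
 [154 153 149 146 148 151 150 153 150 149 146 147 149 142 148 141 146 155
  159 146 138 140 145 146 150 151]
 [154 152 153 152 150 147 150 151 154 149 150 146 146 148 145 145 145 148
  153 149 140 139 147 149 153 152]
 [152 156 158 161 152 148 148 155 152 155 151 150 146 147 146 151 144 140
  149 160 152 134 140 147 152 151]
 [141 145 149 147 142 140 138 138 140 145 144 147 142 143 142 142 130 133
  134 145 139 129 130 131 138 134]]
now
[[152 150 152 149 152 150 153 153 148 148 148 158 162 144 139 146 144 149
  151 152 156 152 147 150 146 147
[... 868 characters left out ...]
 136]]
ball [] [(array([390.8, 232.6]), np.int32(14)), (array([388.2, 236.5]), np.int32(11))]
pred ball [389.49587976 233.03128974] bend [490.98873009 237.97701192]
[487 238]
[[ 73  73  77 115 164 178 174 173]
 [ 69  69  90 146 170 174 175 174]
 [ 70  81 124 164 173 175 176 175]
 [ 71 108 152 170 174 172 174 176]
 [ 93 131 160 170 171 173 175 173]
 [123 150 163 170 169 170 176 173]
 [145 158 162 162 169 169 173 177]
 [152 158 162 162 165 168 171 173]
 [153 156 159 164 163 167 174 174]
 [154 157 155 155 163 168 165 170]
 [152 155 154 159 162 165 167 171]
 [154 156 155 155 158 164 162 169]
 [150 154 152 158 161 163 166 158]
 [149 152 156 153 157 163 164 142]
 [146 150 147 153 155 160 155 134]]
```

The lever now runs from (284,139) to (280,146), matching the predicted "on" pixel of 280.5, and the rod's ball is where it should be. Lower the rod into the notches.

Call:
carry_out(steps=[[-1, -0.001, 0.0012, 0.02, 0, 0, 0], [-1, 0, 0, 0.02, 0, 0, 0], [-1, 0, 0, 0.01, 0, 0, 0], [-1, 0, 0, 0.006, 0, 0, 0], [-1, 0, 0, 0.003, 0, 0, 0], [-1, 0, 0, 0, 0, 0, 0], [-1, 0, 0, 0, 0, 0, 0]])

```text
clock: 47.65
tcp_pos: [0.4334, -0.3459, 0.1279]
orientation: [0.0, 1.0, -0.022, 0.0]
wrist_force: [0.6, -1.2, -2.2]
finger_gap: 0.0127
```

Run:
```python
from h import *
go([.4336,-.346,.127],-2.46)
```

```text
t 47.65 tcp [ 0.4334 -0.3459  0.1279] phi -2.49 gap 0.0127 F [ 0.6 -1.2 -2.2] zaxis [ 0.001 -0.001 -1.   ]
turn z first -0.0005 then shift tool 0.0002 0.0001 0.0009 or BEFORE turn [0.0002 0.0001 0.0009]
```

Call:
carry_out(steps=[[-1, 0, 0, 0.001, 0, 0, 0], [-1, 0, 0, 0, 0, 0, 0], [-0.6, 0, 0, 0, 0, 0, 0], [-0.4, 0, 0, 0, 0, 0, 0], [0.2, 0, 0, 0, 0, 0, 0], [0.2, 0, 0, 0, 0, 0, 0], [0.2, 0, 0, 0, 0, 0, 0], [0.2, 0, 0, -0.02, 0, 0, 0], [0.2, 0, 0, -0.04, 0, 0, 0], [0.2, 0, 0, -0.05, 0, 0, 0], [0.2, 0, 0, -0.05, 0, 0, 0], [0.2, -0.02, -0.05, 0, 0, 0, 0], [0.2, -0.02, -0.05, 0, 0, 0, 0], [0.2, -0.02, -0.05, 0, 0, 0, 0], [0.2, -0.02, -0.05, 0, 0, 0, 0], [0.2, 0, -0.05, 0, 0, 0, 0], [0.2, 0, -0.05, 0, 0, 0, 0], [0.2, 0, 0, 0, 0, 0, 0], [0.2, 0, 0, 0, 0, 0, 0]])

```text
clock: 50.02
tcp_pos: [0.3664, -0.0425, 0.2865]
orientation: [0.0, 1.0, -0.021, 0.0]
wrist_force: [0.1, -1.0, -0.6]
finger_gap: 0.0513
```

```bash
python3 - <<'E'
from h import *
go([.4,-.05,.2])
for n,box in(('top',(205,265,375,490)),('scene',(225,325,335,455))):
    t=cam(n); t0=dict(np.load(n+'0.npz'))
    a,b=[cv2.cvtColor(x['color'],cv2.COLOR_RGB2GRAY).astype(np.float32)[box[0]:box[1],box[2]:box[3]] for x in(t0,t)]
    print(n,'diff mean',abs(a-b).mean(),'px>25:',(abs(a-b)>25).sum())
    for w in((20,0),(-20,0)): pass
    tmpl=a[8:-8,8:-8]; r=cv2.matchTemplate(b,tmpl,cv2.TM_CCOEFF_NORMED); print(' match',cv2.minMaxLoc(r)[1::2])
    if n=='top':
        for nm,(v0,v1,u0,u1) in dict(ball=(222,248,378,394),handle=(228,245,402,444),end=(230,248,455,486)).items():
            A,B=[cv2.cvtColor(x['color'],cv2.COLOR_RGB2GRAY) for x in(t0,t)]
            r=cv2.matchTemplate(B[v0-5:v1+5,u0-5:u1+5],A[v0:v1,u0:u1],cv2.TM_CCOEFF_NORMED);print(nm,cv2.minMaxLoc(r)[1],np.array(cv2.minMaxLoc(r)[3])-5)
    else:
        for nm,(v0,v1,u0,u1) in dict(ball=(228,246,342,360),end=(268,315,425,450),handle=(240,270,365,402)).items():
            A,B=[cv2.cvtColor(x['color'],cv2.COLOR_RGB2GRAY) for x in(t0,t)]
            r=cv2.matchTemplate(B[v0-5:v1+5,u0-5:u1+5],A[v0:v1,u0:u1],cv2.TM_CCOEFF_NORMED);print(nm,cv2.minMaxLoc(r)[1],np.array(cv2.minMaxLoc(r)[3])-5)
E
python3 look.py
```

```text
t 50.02 tcp [ 0.3664 -0.0425  0.2865] phi -2.44 gap 0.0513 F [ 0.1 -1.  -0.6] zaxis [ 0.001 -0.001 -1.   ]
turn z first 0.0 then shift tool 0.0339 0.006 0.0865 or BEFORE turn [0.0339 0.006  0.0866]
top diff mean 2.856087 px>25: 1
 match (0.9916791319847107, (8, 8))
ball 0.9854785203933716 [0 0]
handle 0.9894792437553406 [0 0]
end 0.9916284084320068 [0 0]
scene diff mean 6.1345835 px>25: 27
 match (0.9973522424697876, (8, 8))
ball 0.9985851645469666 [0 0]
end 0.9955889582633972 [0 0]
handle 0.993988573551178 [0 0]
[302.5 190.9] 71 bench [ 0.5656 -0.0282] tray [ 0.5634 -0.029 ]
[317.4 191.7] 82 bench [ 0.5634 -0.0721] tray [ 0.5612 -0.0723]
[331.4 191.7] 61 bench [ 0.5638 -0.1131] tray [ 0.5616 -0.1126]
```

The rod matches its start picture to the pixel in both views, and the tray and rosettes are unmoved. I'm handing in.

```bash
python3 -c "
from h import *
print(env.hand_in())"
```

```text
the job is handed in; nothing more can be done
None
```

The job is done and handed in at about 50 s of the 208 s allowed; handing in reports no verdict. I squared the empty tray first and set the three rosettes present in its pockets. Then I pushed the tray between the glued corners to the stop, threw the toggle with the hooked rod, and laid the rod back on its rest.

**Last checks:**
- **Tray:** it stopped against the rail with the push force rising to 14 N. The rosette positions put the tray's middle at about y = -0.050 m, against an estimated bay at -0.052 m, and x agrees within about 2 mm.
- **Rosettes:** all three show in their pockets. The third reads about 2 mm off its pitch near the rail. The first read 71 px instead of 82 in the last look, which I put down to the arm or its shadow covering part of it.
- **Toggle:** the force rose to 4.7 N at the end stop, and the lever's pixels moved to where "on" was predicted. That was read from pixel values only, because the viewer's 16-picture limit was reached. I had planned on about 12.
- **Rod:** its ball, handle and leg match the starting pictures with no pixel shift in either view.
- **Pliers, tape and wax tin:** the arm came near the pliers but met no force there. I did not measure the three at the end.

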